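Load the bottle nest, shut its keeper and pin the filler's drive coupling

ROBOT

A 6-joint arm with a two-finger parallel gripper is mounted at the origin on the work surface. World frame = base frame: x ahead of the robot, y to its left, z up, the work surface at z = 0. Lengths are in mm, angles in degrees, forces in N, time in s.
With the tool pointing down it reaches from about 375 to 750 mm from the base axis. Payload 9 kg.
Tool frame: the origin (TCP) lies on the front face of the gripper's body, between the roots of the fingers; the fingertips stand 73 mm ahead of it and the grasp point (between the pads) lies 54 mm ahead of it (arm.tcp_to_grasp is the z of the grasp point in the tool frame, in mm); z points along the fingers, y is the direction in which the jaws open and shut (so a half turn about z gives the same grasp; the last joint's range is limited). The gripper opens to 85 mm and grips with 20 to 120 N. Pads are 22 mm wide; open, the fingers measure 114 mm over their backs; the gripper's body (76 mm by 85 mm) begins 54 mm behind the grasp point. The pads swing forward as they close: fully open they stand 13 mm farther back than shut.
Start: joints at [-89.708, 5.964, 5.575, 89.605, 0, 77.527], TCP at [132.584, -585.192, 303.931] pointing down, gripper open.
Joint ranges: [-171.21, 171.21], [-48.23, 106.86], [-62.78, 66.21], [-105.2, 120.99], [-86.42, 89.51], [-180, 180]. Speed limits (degrees/s): [127.2, 127.2, 147.25, 180, 180, 180].

INTERFACE

Orientations are given as a 3x3 rotation matrix whose columns are the frame's x, y, z axes.
In Python, from station import arm, vision, ticket, recognise, landmark_of gives the robot as it stands. The module is installed in compiled form; this text tells all that it offers.
- The arm moves only by the shell command python3 -m jog 'ROWS' [FORCE]. ROWS is JSON, one flat list of numbers, 7 for each row, row after row: the shift along the tool's x, y, z each as a share of 0.3 m, from -1 to 1, then the turn, a rotation vector about the tool's x, y, z each as a share of 45 degrees, from -1 to 1, then the closure, from -1 (fully open) to 1 (shut), so that 0 is half open. A call has 1 to 10 rows; each row shifts and turns the commanded pose from where the row before left it, along the tool's axes as they then stand; what a row does not reach is not made up. A row lasts 1/10 s, in which the tool goes at most 50 mm and 8.59 degrees, less where a joint would pass 70% of its speed; a pose out of reach is approached as far as the arm can. A call with a number of a shift or a turn outside -1 to 1 is refused whole. A call with a gripper value outside its range is refused whole. The fingers move at their own pace and stop on an object; FORCE is the grip in N (left out, the last holds). Time passes only in rows, so rows that do not move let the fingers close. It gives the time, the measured TCP pose, the force and the opening at its end, in the units of the state.
- arm.observe(): the state, without advancing time (a new reading comes with each control period).
- vision.camera(name): name is "scene" or "top"; returns a dict with "frame" (384x512x3 uint8, red, green, blue), "camera_matrix" (3x3 intrinsics, pixels), "R" (3x3) and "t" (3): a world point X has camera coordinates R X + t. Camera axes: x right, y down, z forward; pixel columns grow to the right and rows downward; lengths in mm; the calibration is good to about 2 mm. A picture is of the moment at which its call begins. There is no depth.
- ticket.close_job(): hands the job in, once; it reports no verdict.
Trained networks look in a picture, given as the dict that the camera call returned (one of the last four; its "shot" number tells which), for a name from the list of things; names that differ only in an ending like _2 or _b are one class to them, and where a whole thing is asked for, a point or a joint stands for the part that bears it (a point fixed in the world has none). Each returns a list of dicts, best first, with "conf" (0 to 1); they miss things now and then, are a little off and sometimes report something else, mostly with a low value. They report only what shows in the picture. A call takes as long as a camera call. They do not tell look-alikes from the thing itself.
- recognise(picture, target): "at" ([column, row] in pixels, amid what is visible of it).
- landmark_of(picture, target): "at" ([column, row] in pixels: a listed point, or the origin of a listed thing).
The state is a dict: "clock": time; "q": joint angles; "joint_velocities": joint speeds; "tau": joint torques, N m; "tcp_pos": TCP position; "eef_rot": TCP orientation; "wrist_force": force on the tool from outside, world axes, zero at the start; "torque": the same for the moment, N m; "width": finger opening in mm.
Only numpy, scipy, OpenCV 4.12 (cv2) and the standard library are available. Lean on these libraries where they do the work, as an engineer would, in place of code of your own. Each camera call takes 0.05 s, during which the arm holds its last target.

TASK

Make the filler ready to run: swing the yellow keeper bar clear, stand every amber bottle with a flat white cap upright on the floor of its own pocket in the white nest (any pockets), and when all are in, swing the keeper bar shut over them until it snaps into its detent. After that, set the red-headed coupling pin in the bore on top of the drive coupling, turn the crank slowly until the shaft's hidden cross-hole lines up and the pin drops in, then push the pin fully home, its head down on the housing. Leave the spray bottles, the wrench and the funnel where they are.

Things in the scene. Friction and masses are not known exactly. Their poses are not given: they have to be found in the camera images.
- bottle0: amber glass bottle with flat white cap, to be loaded: body diameter 42, straight to height 48, shoulder up to 58; cap diameter 26, from height 60 to 86 (the top); about 100 g, heavy thick base. Origin: centre of its underside, z up. It stands on the table; fewer than four may be present
- bottle1: amber glass bottle with flat white cap, to be loaded: body diameter 42, straight to height 48, shoulder up to 58; cap diameter 26, from height 60 to 86 (the top); about 100 g, heavy thick base. Origin: centre of its underside, z up. It stands on the table; fewer than four may be present
- bottle2: amber glass bottle with flat white cap, to be loaded: body diameter 42, straight to height 48, shoulder up to 58; cap diameter 26, from height 60 to 86 (the top); about 100 g, heavy thick base. Origin: centre of its underside, z up. It stands on the table; fewer than four may be present
- bottle3: amber glass bottle with flat white cap, to be loaded: body diameter 42, straight to height 48, shoulder up to 58; cap diameter 26, from height 60 to 86 (the top); about 100 g, heavy thick base. Origin: centre of its underside, z up. It stands on the table; fewer than four may be present
- pocket0 (a point): centre of the floor of pocket 0 (0 is nearest the robot, 3 nearest the keeper's pivot) of the white, fixed bottle nest: four square open pockets 46 x 46 in one row, pitch 50, rims 30 above their floors, floors 4 above the table. x runs along the row from pocket 0 to 3, y to the side to which the keeper bar opens, z up
- pocket1 (a point): centre of the floor of pocket 1 (0 is nearest the robot, 3 nearest the keeper's pivot) of the white, fixed bottle nest: four square open pockets 46 x 46 in one row, pitch 50, rims 30 above their floors, floors 4 above the table. x runs along the row from pocket 0 to 3, y to the side to which the keeper bar opens, z up
- pocket2 (a point): centre of the floor of pocket 2 (0 is nearest the robot, 3 nearest the keeper's pivot) of the white, fixed bottle nest: four square open pockets 46 x 46 in one row, pitch 50, rims 30 above their floors, floors 4 above the table. x runs along the row from pocket 0 to 3, y to the side to which the keeper bar opens, z up
- pocket3 (a point): centre of the floor of pocket 3 (0 is nearest the robot, 3 nearest the keeper's pivot) of the white, fixed bottle nest: four square open pockets 46 x 46 in one row, pitch 50, rims 30 above their floors, floors 4 above the table. x runs along the row from pocket 0 to 3, y to the side to which the keeper bar opens, z up
- keeper (a joint): angle of the yellow keeper bar, rad: 0 = shut, over the row of pockets; grows to 1.5 as it swings level to the nest's +y side; starts ajar at 0.12 to 0.35, above the pockets; from 1.2 on all pockets are clear. It stays where it is left (about 0.4 N at the knob). A spring ball resists with 4 to 8 N at about 0.035 to 0.07, after which the bar snaps in and is held at 0 to 0.02
- keeper_knob (a point): grip point of the upright black knob on the free end of the keeper bar: diameter 18, standing 40 above the bar; this point is on its axis, 21 above the bar's upper face and 19 below the knob's top. 244 from the pivot's axis. The bar is 16 wide, from 102 to 110 above the table, so it passes 12 above the caps of seated bottles
- keeper_pivot (a point): on the vertical pivot axis of the keeper bar, 101 above the table, on a post beyond pocket 3 (122 from the row's middle, along its x axis). The detent post, 86 high, is 122 from the middle at the other end
- pin: coupling pin: steel shank diameter 12, 81 long, with a 3 mm taper at its foot; red cylindrical head diameter 26, 26 tall, on top; 70 g. Origin: centre of the foot, z along the pin up to the head. It starts upright in the stand, its foot 5 above the table, 40 of it in the stand's hole (stand 60 x 60 x 45, grey, fixed)
- pin_head (a point): centre of the pin's red head, 94 above its foot
- bore (a point): centre of the mouth of the vertical pin bore, diameter 14, in the flat top of the aluminium coupling housing, 91 above the table. z up, y along the shaft away from the crank. The bore goes 24 down to the shaft and on below it. The pin is home when its head's underside rests on the housing: its foot is then 81 below this point. A blue gearbox, 92 high, starts 28 from the bore towards +y
- shaft_mid (a point): on the shaft's axis under the bore, 47 below its mouth; shaft diameter 40. A pin set in the bore stops on the shaft, its head's underside about 54 above the housing. When the shaft's cross-hole (diameter 16) lines up, within about 0.1 rad, the pin falls about 43 by its own weight and blocks the shaft; the last 10 take a push of 5 to 15 N past a spring ball
- crank_axis (a point): on the horizontal shaft axis, 44 above the table, level with the middle of the handle (85 from the bore towards -y); fixed, does not turn. y runs along the shaft, x to the far side, z up. The cross-hole cannot be seen and sits differently on the shaft each time: it lines up with the bore at some crank angle within 0.5 rad of upright, either side
- crank_handle (a point): middle of the crank's black handle, a rod diameter 14, 48 long, parallel to the shaft, 85 from the shaft's axis; the steel crank arm lies 25 to 33 from this point, towards the housing. The crank starts leaning 0.75 to 1.1 rad from upright to the +x side of crank_axis, can turn to 0.8 rad on the other side, and stays where it is left (about 2 N)
- spray0: finished spray bottle, pale tan with white pump, diameter 32, 114 tall; bystander. Origin: centre of its underside
- spray1: another finished spray bottle, bystander
- spray2: another finished spray bottle, bystander
- wrench: steel wrench, 160 long, lying on the table; bystander. Its x axis runs along it
- funnel: steel funnel standing mouth down, diameter 84, 85 tall; bystander. Origin: centre of its underside
Not all that is in view belongs to the job. What is shaped like the bottle1 but blue is not meant.

How it is judged (in metres and radians):
On the way, in this order (a step that is already met when the one before it is completed fails the run):
1. every bottle that is present stands in a pocket ((horizontal distance between bottle0 and pocket0 below 0.008 m or horizontal distance between bottle0 and pocket1 below 0.008 m or horizontal distance between bottle0 and pocket2 below 0.008 m or horizontal distance between bottle0 and pocket3 below 0.008 m) and z of each of bottle0, bottle1, bottle2, bottle3 in the frame of pocket0 below 0.006 m and angle between each of bottle0, bottle1, bottle2, bottle3's own z axis and vertical below 0.12 rad and (horizontal distance between bottle1 and pocket0 below 0.008 m or horizontal distance between bottle1 and pocket1 below 0.008 m or horizontal distance between bottle1 and pocket2 below 0.008 m or horizontal distance between bottle1 and pocket3 below 0.008 m) and (horizontal distance between bottle2 and pocket0 below 0.008 m or horizontal distance between bottle2 and pocket1 below 0.008 m or horizontal distance between bottle2 and pocket2 below 0.008 m or horizontal distance between bottle2 and pocket3 below 0.008 m) and (horizontal distance between bottle3 and pocket0 below 0.008 m or horizontal distance between bottle3 and pocket1 below 0.008 m or horizontal distance between bottle3 and pocket2 below 0.008 m or horizontal distance between bottle3 and pocket3 below 0.008 m)), for 0.3 s.
2. the keeper bar is shut in its detent, with the bottles in (all of step 1 and value of joint keeper below 0.03 rad), for 0.3 s.
3. the pin is pushed home through the coupling and the shaft (z of pin in the frame of bore below -0.077 m and horizontal distance between pin and bore below 0.006 m), for 0.2 s.
At the end, for the whole second after the job is handed in: Every bottle present stands upright (within 0.12 rad) in a pocket, within 8 mm of its centre and down on its floor (within 6 mm); the keeper is shut (below 0.03 rad); the pin is through the shaft, its head down within 4 mm of the housing; bottles and pin at rest (all of step 2 and all of step 3 and linear speed of each of bottle0, bottle1, bottle2, bottle3, pin below 0.02 m/s and velocity of joint keeper below 0.05 rad/s); the robot touches nothing.
It fails at once if the spray bottle is moved by more than 30 mm (distance of spray0 from where it was at the start of the episode above 0.03 m).
It fails at once if the spray bottle is moved by more than 30 mm (distance of spray1 from where it was at the start of the episode above 0.03 m).
It fails at once if the spray bottle is moved by more than 30 mm (distance of spray2 from where it was at the start of the episode above 0.03 m).
It fails at once if the wrench is moved by more than 30 mm (distance of wrench from where it was at the start of the episode above 0.03 m).
It fails at once if the funnel is moved by more than 30 mm (distance of funnel from where it was at the start of the episode above 0.03 m).
Of bottle0, bottle1, bottle2, bottle3 only 2 to 4 are there at a start; the rules pass over those that are not, and their reading is None.
At some moment in a run one of bottle0, bottle1, bottle2, bottle3 may be knocked a few centimetres aside while the robot is not near it.
It also fails if it takes over 200 s, if anything falls off the work surface, if the arm or the gripper's body presses on something with over 40 N, if the wrist force passes 120 N, or if a joint passes its speed limit or range.

## Working session

There is one attempt and no reset: what is moved stays moved. The work goes in short steps, Python scripts to look and compute and a shell command to move; the robot and the scene stay as the last step left them, time stands still between calls to the robot, and variables do not carry over. Pictures are saved under pics/ and viewed, and the job is handed in when it is done.

```bash
mkdir -p pics; ls; python3 - <<'E'
from station import arm, vision, ticket, recognise, landmark_of
import cv2
s=arm.observe(); print(s, arm.tcp_to_grasp)
for n in("scene","top"):
    p=vision.camera(n); cv2.imwrite(f"pics/{n}0.png",p["frame"][:,:,::-1])
    print(n,p["camera_matrix"],p["R"],p["t"])
    for t in ["bottle0","keeper_knob","keeper_pivot","pin","pin_head","bore","crank_handle","crank_axis","pocket0","pocket1","pocket2","pocket3","spray0","wrench","funnel"]:
        print(n,t,[(round(d["conf"],2),[round(v) for v in d["at"]]) for d in landmark_of(p,t)][:6])
E
```

```text
pics
{'clock': 0.0, 'q': array([-8.97062965e+01,  5.99845010e+00,  5.52798957e+00,  8.96077913e+01,
        1.10300740e-03,  7.75248839e+01]), 'joint_velocities': array([-0.04032076,  0.00403639, -0.0819344 ,  0.0284248 , -0.07629817,
        0.05487449]), 'tau': array([-6.00915773e-04, -5.56922865e+01,  5.03655267e+01,  1.68762216e-02,
       -3.77952811e-04,  2.76799042e-06]), 'tcp_pos': array([ 132.60444882, -584.90527045,  303.13294639]), 'eef_rot': array([[ 9.75269778e-01,  2.21017783e-01,  1.22499216e-05],
       [ 2.21017561e-01, -9.75268872e-01,  1.36583193e-03],
       [ 3.13820112e-04, -1.32934715e-03, -9.99999067e-01]]), 'wrist_force': array([ 0.12621172,  0.30027115, -0.57382237]), 'torque': array([-0.00334625, -0.00506704,  0.01936445]), 'width': 85.71847299666278} 53.900000000000006
scene [[350.13027836   0.         261.28371283]
 [  0.         350.13027836 197.79943828]
 [  0.           0.           1.        ]] [[-0.84621818  0.53261099  0.01550257]
 [ 0.33001544  0.54673063 -0.76952936]
 [-0.41833552 -0.64607364 -0.63842324]] [ 489.65055345 -122.93307113 1343.3316108
[... 1544 characters left out ...]
, 159]), (0.58, [327, 198]), (0.55, [334, 246])]
top pin [(0.69, [187, 265]), (0.64, [374, 198]), (0.46, [185, 268])]
top pin_head [(0.67, [186, 268])]
top bore [(0.68, [102, 243])]
top crank_handle [(0.66, [135, 214]), (0.58, [187, 266])]
top crank_axis [(0.77, [138, 239]), (0.71, [197, 132])]
top pocket0 [(0.83, [265, 184]), (0.7, [270, 239]), (0.55, [266, 218])]
top pocket1 [(0.83, [265, 184]), (0.7, [270, 239]), (0.55, [266, 218])]
top pocket2 [(0.83, [265, 184]), (0.7, [270, 239]), (0.55, [266, 218])]
top pocket3 [(0.83, [265, 184]), (0.7, [270, 239]), (0.55, [266, 218])]
top spray0 [(0.84, [382, 147]), (0.75, [318, 143]), (0.6, [346, 150])]
top wrench [(0.98, [198, 175])]
top funnel []
```

```bash
python3 - <<'E'
import cv2
a=cv2.imread("pics/scene0.png"); cv2.imwrite("pics/scene0c.png",cv2.resize(a[130:310,150:410],None,fx=3,fy=3,interpolation=cv2.INTER_CUBIC))
a=cv2.imread("pics/top0.png"); cv2.imwrite("pics/top0c.png",cv2.resize(a[110:310,70:400],None,fx=2.4,fy=2.4,interpolation=cv2.INTER_CUBIC))
E
```

```text
(no output)
```

View pics/scene0c.png

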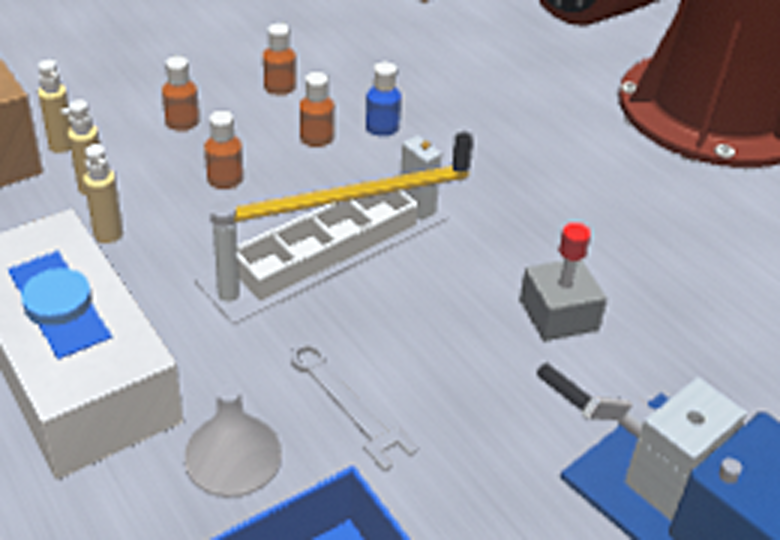

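View pics/top0c.png

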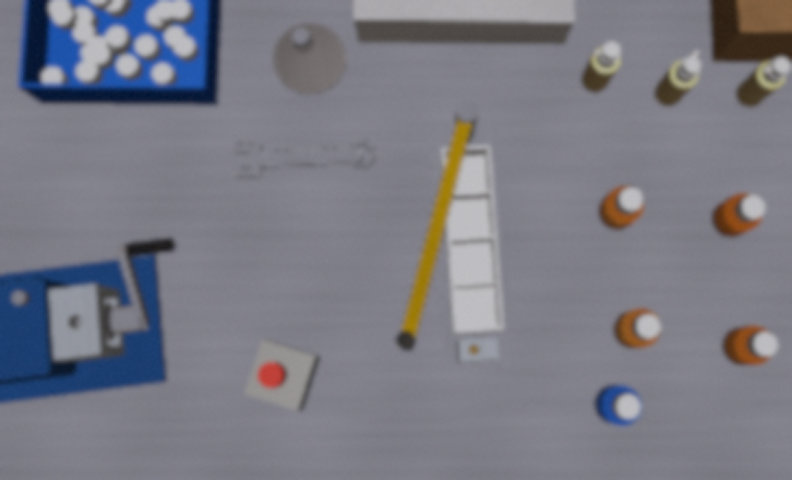

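```bash
cat > h.py <<'E'
import numpy as np
from scipy.optimize import least_squares
from station import arm, vision, ticket, recognise, landmark_of
import cv2
def ray(p,uv,z):
    K,R,t=p["camera_matrix"],p["R"],p["t"]
    d=R.T@np.linalg.solve(K,[uv[0],uv[1],1.]); c=-R.T@t
    return c+d*(z-c[2])/d[2]
def proj(p,X):
    c=p["R"]@np.asarray(X,float)+p["t"]; v=p["camera_matrix"]@c; return v[:2]/v[2]
def tri(obs): # list of (p,uv)
    r=least_squares(lambda X:np.concatenate([proj(p,X)-uv for p,uv in obs]),[500,0,50]); return r.x,np.abs(r.fun).max()
def lm(p,t): return [(round(d["conf"],2),np.round(d["at"],1)) for d in landmark_of(p,t)]
E
python3 - <<'E'
from h import *
S=vision.camera("scene");T=vision.camera("top")
for p,n in((S,"S"),(T,"T")):
  for t,z in [("bottle0",0),("pocket0",4),("keeper_pivot",101),("keeper_knob",131),("pin_head",99),("bore",91),("crank_axis",44),("crank_handle",44),("spray0",0),("wrench",2),("funnel",0)]:
    for c,a in lm(p,t): print(n,t,c,a,np.round(ray(p,a,z)[:2],1))
for a in [(631,199),(752,207),(648,326),(764,343),(628,406)]:
    print("cap",ray(T,(a[0]/2.4+70,a[1]/2.4+110),86))
for a in [(222,118),(177,64),(316,79),(279,31)]:
    print("capS",ray(S,(a[0]/3+150,a[1]/3+130),86))
E
```

```text
S bottle0 0.75 [210.9 170.9] [ 598.7 -319.1]
S bottle0 0.73 [274.  173.4] [ 406.5 -185.3]
S bottle0 0.7 [225.4 188.7] [ 602.4 -196.7]
S bottle0 0.53 [254.5 174.5] [ 471.8 -216.5]
S bottle0 0.47 [241.5 157.4] [ 456.2 -340.1]
S pocket0 0.96 [264.4 212.5] [555.2 -18.6]
S pocket0 0.92 [275.5 202.2] [496.3 -42.4]
S pocket0 0.92 [253.6 213.8] [588.  -31.2]
S pocket0 0.61 [240.7 220.4] [638.1 -26. ]
S pocket0 0.17 [179.4 189.3] [ 741.5 -270.6]
S keeper_pivot 0.87 [223.9 204.2] [694.8 -18.9]
S keeper_pivot 0.46 [210.4 169.7] [ 653.1 -193.1]
S keeper_knob 0.83 [303.7 179. ] [451.9  33.4]
S pin_head 0.68 [345.7 211.7] [415.7 184.9]
S pin_head 0.31 [170.2 174.6] [ 772.7 -236.7]
S bore 0.82 [380.3 265.4] [471.  368.8]
S crank_axis 0.69 [352.9 256.6] [472.5 287.8]
S crank_handle 0.76 [336.5 258.2] [513.6 269.1]
S spray0 0.8 [171.2 178.2] [ 740.7 -351.3]
S spray0 0.53 [188.5 209.9] [ 755.7 -159.9]
S spray0 0.44 [180.2 192. ] [ 743.4 -260.2]
S spray0 0.36 [224.1 204.3] [ 644.8 -125.1]
S wrench 0.55 [264.7 264.1] [667.  157.9]
S funnel 0.61 [224.1 280.7] [786.9 147.7]
T bottle0 0.73 [374.  198.5] [ 
[... 720 characters left out ...]
]
T crank_handle 0.6 [264.1 159. ] [699.2 -24. ]
T spray0 0.76 [316.3 142.3] [ 758.7 -170.4]
T spray0 0.64 [349.9 148.6] [ 741.4 -263.3]
T spray0 0.62 [381.8 148.9] [ 741.2 -352. ]
T wrench 0.76 [197.  177.2] [657.5 157.2]
T funnel 0.87 [199.6 133.8] [780.6 153.3]
cap [ 602.31168128 -195.85626884   86.        ]
cap [ 594.56112    -322.95795924   86.        ]
cap [ 469.95156832 -209.96782393   86.        ]
cap [ 453.11440275 -328.99243118   86.        ]
cap [ 389.092829   -187.29304992   86.        ]
capS [ 605.31951671 -191.85504782   86.        ]
capS [ 599.56884487 -317.69922222   86.        ]
capS [ 475.23652623 -205.79254625   86.        ]
capS [ 457.89942805 -322.28492239   86.        ]
```

```bash
python3 - <<'E'
from h import *
S=vision.camera("scene");T=vision.camera("top")
def crop(p,n,c0,c1,r0,r1,f):
    im=cv2.resize(p["frame"][r0:r1,c0:c1,::-1],None,fx=f,fy=f,interpolation=cv2.INTER_CUBIC); cv2.imwrite(n,im)
crop(T,"pics/t1.png",230,290,150,265,5)
crop(S,"pics/s1.png",218,310,170,235,8)
E
```

```text
(no output)
```

View pics/t1.png

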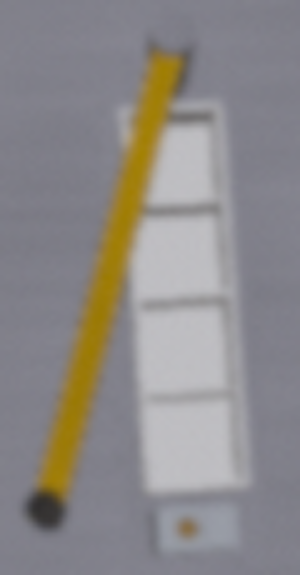

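View pics/s1.png

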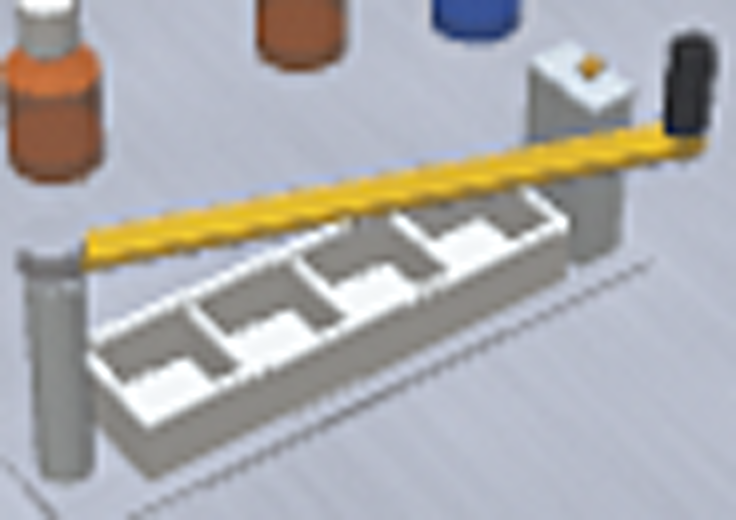

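```bash
python3 - <<'E'
from h import *
S=vision.camera("scene");T=vision.camera("top")
t=lambda X,Y:((X+.5)/5-.5+230,(Y+.5)/5-.5+150)
s=lambda X,Y:((X+.5)/8-.5+218,(Y+.5)/8-.5+170)
# corners (sx,sy) ; +y side is left in top image (keeper opens left)
obs=[(T,t(121,106),1,1,34),(T,t(220,100),1,-1,34),(T,t(250,486),-1,-1,34),(T,t(145,492),-1,1,34),
(S,s(88,355),1,-1,34),(S,s(150,428),1,1,34),(S,s(570,222),-1,1,34),(S,s(155,478),1,1,0),(S,s(567,275),-1,1,0)]
for p,uv,a,b,z in obs: print(np.round(ray(p,uv,z),1))
def X(v,a,b,z):
    x,y,th,L,W=v[:5]; c,s_=np.cos(th),np.sin(th); return [x+c*a*L/2-s_*b*W/2,y+s_*a*L/2+c*b*W/2,z]
for sel in ("T","S","TS"):
  o=[q for q in obs if (q[0] is T and "T" in sel) or (q[0] is S and "S" in sel)]
  r=least_squares(lambda v:np.concatenate([proj(p,X(v,a,b,z))-uv for p,uv,a,b,z in o]),[570,-30,0.1,206,54])
  print(sel,np.round(r.x,3),np.round(r.fun,2))
  v=r.x
  for k in range(4):
    d=-75+50*k; print("  pocket",k,v[0]+np.cos(v[2])*d,v[1]+np.sin(v[2])*d)
  print("  pivot",v[0]+np.cos(v[2])*122,v[1]+np.sin(v[2])*122)
print("knob top", ray(T,t(45,510),150),ray(S,s(693,40),150), "det ball",ray(T,t(186,527),88), ray(S,s(592,66),88))
E
```

```text
[669.3   3.   34. ]
[672.9 -49.6  34. ]
[469.  -64.4  34. ]
[465.7 -10.2  34. ]
[670.7 -42.1  34. ]
[670.    5.2  34. ]
[466.5 -11.8  34. ]
[665.4  -1.3   0. ]
[461.8 -16.6   0. ]
T [ 5.69234e+02 -3.03100e+01  6.80000e-02  2.04235e+02  5.35970e+01] [-0.14  0.01  0.16 -0.01 -0.16 -0.07  0.14  0.07]
  pocket 0 494.40845546729065 -35.42667703073113
  pocket 1 544.2919502704627 -32.01538017734734
  pocket 2 594.1754450736347 -28.604083323963543
  pocket 3 644.0589398768068 -25.19278647057975
  pivot 690.9494249917885 -21.986167428398986
S [ 5.67575e+02 -2.80650e+01  7.90000e-02  2.04064e+02  4.39350e+01] [-0.06  0.06  0.17 -0.98  0.16 -0.64 -0.12  0.9  -0.15  0.66]
  pocket 0 492.80677552674877 -33.95146591224106
  pocket 1 542.6525599960046 -30.027466594644498
  pocket 2 592.4983444652603 -26.103467277047937
  pocket 3 642.3441289345161 -22.179467959451372
  pivot 689.1991663356166 -18.4909086009106
TS [ 5.68603e+02 -3.01480e+01  7.50000e-02  2.03449e+02  5.12150e+01] [-0.    0.43 -0.59  0.35 -0.44 -0.03  0.8   0.18 -1.27 -0.98  0.2  -0.68
  0.23 -0.21 -0.09  1.2  -0.08  1.1 ]
  pocket 0 493.8138955956073 -35.770605955499086
  pocket 1 543.6732169939048 -32.022530489174365
  pocket 2 593.5325383922025 -28.27445502284964
  pocket 3 643.3918597905 -24.526379556524915
  pivot 690.2596219048997 -21.003188618179678
knob top [452.94530408  38.74165539 150.        ] [454.40037749  36.16587429 150.        ] det ball [446.751846   -29.03253235  88.        ] [442.6295717  -35.94947004  88.        ]
```

```bash
cat > plan.py <<'E'
import sys,json,numpy as np
from scipy.spatial.transform import Rotation as Ro
from station import arm
# usage: plan.py x y z yawx n grip [x y z yawx n grip ...]; yawx = world angle of tool x (deg), tool down. '-' = keep
def down(yaw):
    c,s=np.cos(np.radians(yaw)),np.sin(np.radians(yaw)); return np.array([[c,s,0],[s,-c,0],[0,0,-1.]])
st=arm.observe(); p=st["tcp_pos"].copy(); R=st["eef_rot"].copy()
print("at",np.round(p,1),"yaw",round(np.degrees(np.arctan2(R[1,0],R[0,0])),1),"w",round(st["width"],1),"q6",round(st["q"][5],1))
a=sys.argv[1:]
for i in range(0,len(a),6):
    cur=[*p,np.degrees(np.arctan2(R[1,0],R[0,0]))]
    t=[cur[k] if a[i+k]=='-' else float(a[i+k]) for k in range(4)]; n=int(a[i+4]); g=a[i+5]
    Rt=down(t[3]); dv=Ro.from_matrix(R.T@Rt).as_rotvec(); 
    out=[]
    dp=(np.array(t[:3])-p)/n
    for k in range(n):
        sh=np.round(R.T@dp/300,3); tr=np.round(np.degrees(dv/n)/45,3)
        out.append(",".join(f"{v:g}" for v in [*(sh+0.),*(tr+0.)])+","+g)
        R=R@Ro.from_rotvec(np.radians(tr*45)).as_matrix()
    p=np.array(t[:3]); R=Rt
    print("max shift",np.abs(dp).max().round(1),"turn",np.degrees(np.linalg.norm(dv))/n)
    print(",  ".join(out))
E
python3 plan.py 430 -330 290 90 9 0.3  453 37 240 166 9 0.3
```

```text
at [ 132.6 -585.2  303.9] yaw 12.8 w 85.4 q6 77.5
max shift 33.0 turn 8.581637567768203
0.128,-0.068,0.005,0,0,-0.191,0.3,  0.137,-0.048,0.005,0,0,-0.191,0.3,  0.143,-0.027,0.005,0,0,-0.191,0.3,  0.145,-0.005,0.005,0,0,-0.191,0.3,  0.144,0.016,0.005,0,0,-0.191,0.3,  0.14,0.038,0.005,0,0,-0.191,0.3,  0.133,0.058,0.005,0,0,-0.191,0.3,  0.123,0.078,0.005,0,0,-0.191,0.3,  0.11,0.095,0.005,0,0,-0.191,0.3
max shift 40.8 turn 8.444444444444443
0.136,0.009,0.019,0,0,-0.188,0.3,  0.133,0.028,0.019,0,0,-0.188,0.3,  0.128,0.048,0.019,0,0,-0.188,0.3,  0.119,0.066,0.019,0,0,-0.188,0.3,  0.108,0.083,0.019,0,0,-0.188,0.3,  0.095,0.098,0.019,0,0,-0.188,0.3,  0.079,0.111,0.019,0,0,-0.188,0.3,  0.062,0.121,0.019,0,0,-0.188,0.3,  0.044,0.129,0.019,0,0,-0.188,0.3
```

```bash
python3 -m jog '[0.128,-0.068,0.005,0,0,-0.19,0.3,  0.137,-0.048,0.005,0,0,-0.19,0.3,  0.143,-0.027,0.005,0,0,-0.19,0.3,  0.145,-0.005,0.005,0,0,-0.19,0.3,  0.144,0.016,0.005,0,0,-0.19,0.3,  0.14,0.038,0.005,0,0,-0.19,0.3,  0.133,0.058,0.005,0,0,-0.19,0.3,  0.123,0.078,0.005,0,0,-0.19,0.3,  0.11,0.095,0.005,0,0,-0.19,0.3]' 30
python3 -m jog '[0.136,0.009,0.019,0,0,-0.188,0.3,  0.133,0.028,0.019,0,0,-0.188,0.3,  0.128,0.048,0.019,0,0,-0.188,0.3,  0.119,0.066,0.019,0,0,-0.188,0.3,  0.108,0.083,0.019,0,0,-0.188,0.3,  0.095,0.098,0.019,0,0,-0.188,0.3,  0.079,0.111,0.019,0,0,-0.188,0.3,  0.062,0.121,0.019,0,0,-0.188,0.3,  0.044,0.129,0.019,0,0,-0.188,0.3]'
python3 plan.py 453 38 193 166 3 0.3
python3 - <<'E'
from h import *
S=vision.camera("scene"); cv2.imwrite("pics/s2.png",cv2.resize(S["frame"][100:260,180:400,::-1],None,fx=3,fy=3,interpolation=cv2.INTER_CUBIC))
E
```

```text
clock: 3.9
tcp_pos: [431.9, -329.3, 290.5]
eef_rot: [[-0.001, 1.0, 0.0], [1.0, 0.001, -0.001], [-0.001, 0.0, -1.0]]
wrist_force: [-0.0, -0.1, 0.5]
width: 29.8
clock: 4.8
tcp_pos: [455.8, 37.9, 239.1]
eef_rot: [[-0.971, 0.239, 0.001], [0.239, 0.971, -0.0], [-0.001, -0.0, -1.0]]
wrist_force: [0.8, -0.3, -0.4]
width: 29.7
at [455.8  37.9 239.1] yaw 166.2 w 29.7 q6 2.1
max shift 15.4 turn 0.06677314163031643
0.003,-0.001,0.051,0,0,0.001,0.3,  0.003,-0.001,0.051,0,0,0.001,0.3,  0.003,-0.001,0.051,0,0,0.001,0.3
```

View pics/s2.png

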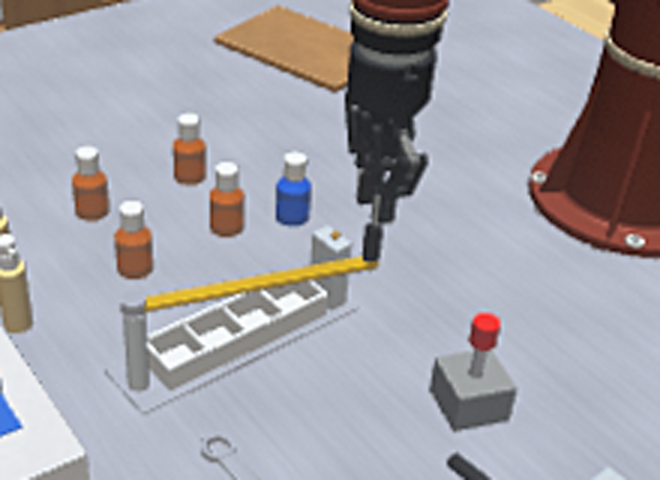

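```bash
python3 -m jog '[0.003,-0.001,0.05,0,0,0,0.3,  0.003,-0.001,0.05,0,0,0,0.3,  0.003,-0.001,0.05,0,0,0,0.3,0,0,0,0,0,0,0.3]'
cat > arc.py <<'E'
import sys,subprocess,numpy as np
# arc.py a0 a1 n grip z [cx cy r]
a0,a1,n,g,z=float(sys.argv[1]),float(sys.argv[2]),int(sys.argv[3]),sys.argv[4],sys.argv[5]
cx,cy,r=[float(v) for v in sys.argv[6:9]] if len(sys.argv)>6 else (690.5,-21.5,244)
a=[]
for k in range(1,n+1):
    t=a0+(a1-a0)*k/n; a+=[f"{cx+r*np.cos(np.radians(t)):.1f}",f"{cy+r*np.sin(np.radians(t)):.1f}",z,f"{t:.2f}","1",g]
o=subprocess.run(["python3","plan.py",*a],capture_output=True,text=True).stdout.splitlines()
print(o[0]); print(", ".join(l for l in o[1:] if not l.startswith("max")))
E
python3 arc.py 166 106 10 0.3 193
```

```text
clock: 5.25
tcp_pos: [451.7, 35.4, 191.1]
eef_rot: [[-0.969, 0.247, -0.004], [0.247, 0.969, 0.001], [0.004, -0.0, -1.0]]
wrist_force: [-0.6, -0.1, 0.2]
width: 29.7
at [451.7  35.4 191.1] yaw 165.7 w 29.7 q6 2.1
-0.009,0.094,-0.007,-0.001,-0.005,0.127,0.3, -0.005,0.085,0,0,0,0.133,0.3, -0.005,0.085,0,0,0,0.133,0.3, -0.004,0.085,0,0,0,0.133,0.3, -0.005,0.085,0,0,0,0.133,0.3, -0.005,0.085,0,0,0,0.133,0.3, -0.004,0.085,0,0,0,0.133,0.3, -0.004,0.085,0,0,0,0.133,0.3, -0.005,0.085,0,0,0,0.133,0.3, -0.004,0.085,0,0,0,0.133,0.3
```

```bash
python3 -m jog '[-0.009,0.094,-0.007,0,-0.005,0.127,0.3, -0.005,0.085,0,0,0,0.133,0.3, -0.005,0.085,0,0,0,0.133,0.3, -0.004,0.085,0,0,0,0.133,0.3, -0.005,0.085,0,0,0,0.133,0.3, -0.005,0.085,0,0,0,0.133,0.3, -0.004,0.085,0,0,0,0.133,0.3, -0.004,0.085,0,0,0,0.133,0.3, -0.005,0.085,0,0,0,0.133,0.3, -0.004,0.085,0,0,0,0.133,0.3]'
python3 plan.py - - 260 - 3 0.3
python3 - <<'E'
from h import *
S=vision.camera("scene"); cv2.imwrite("pics/s3.png",cv2.resize(S["frame"][100:280,180:400,::-1],None,fx=3,fy=3,interpolation=cv2.INTER_CUBIC))
E
```

```text
clock: 6.25
tcp_pos: [625.5, 213.9, 196.4]
eef_rot: [[-0.275, 0.962, 0.003], [0.962, 0.275, -0.001], [-0.002, 0.003, -1.0]]
wrist_force: [-0.2, -1.1, 0.6]
width: 29.8
at [625.5 213.9 196.4] yaw 105.9 w 29.8 q6 81.7
max shift 21.2 turn 0.06957826334912659
0,0,-0.071,0.001,0.001,0,0.3,  0,0,-0.071,0.001,0.001,0,0.3,  0,0,-0.071,0.001,0.001,0,0.3
```

View pics/s3.png

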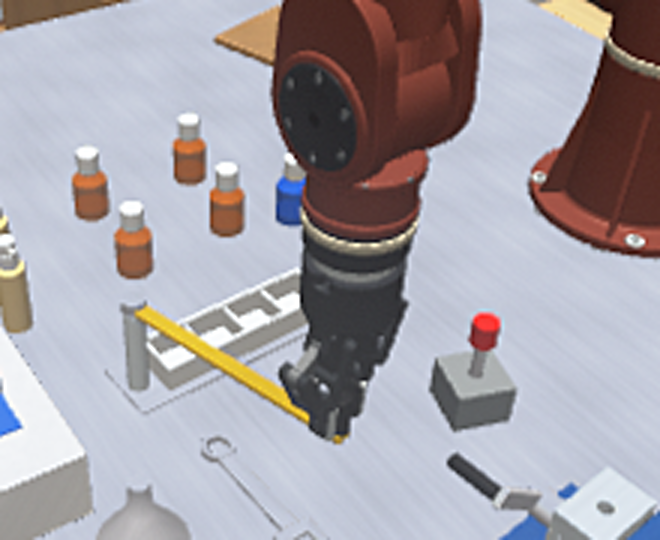

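```bash
python3 -m jog '[0,0,-0.071,0,0,0,0.3,  0,0,-0.071,0,0,0,0.3,  0,0,-0.071,0,0,0,0.3]'
python3 plan.py 602 -197 240 94 10 -0.6
```

```text
clock: 6.6
tcp_pos: [624.5, 213.3, 260.9]
eef_rot: [[-0.278, 0.96, 0.003], [0.96, 0.278, -0.001], [-0.002, 0.003, -1.0]]
wrist_force: [-0.1, -0.0, -0.1]
width: 29.5
at [624.5 213.3 260.9] yaw 106.2 w 29.5 q6 81.4
max shift 41.0 turn 1.2171301002576196
-0.129,-0.045,0.007,0,0,0.027,-0.6,  -0.13,-0.043,0.007,0,0,0.027,-0.6,  -0.131,-0.04,0.007,0,0,0.027,-0.6,  -0.132,-0.037,0.007,0,0,0.027,-0.6,  -0.133,-0.034,0.007,0,0,0.027,-0.6,  -0.133,-0.031,0.007,0,0,0.027,-0.6,  -0.134,-0.029,0.007,0,0,0.027,-0.6,  -0.135,-0.026,0.007,0,0,0.027,-0.6,  -0.135,-0.023,0.007,0,0,0.027,-0.6,  -0.135,-0.02,0.007,0,0,0.027,-0.6
```

```bash
python3 -m jog '[-0.129,-0.045,0.007,0,0,0.027,-0.6,  -0.13,-0.043,0.007,0,0,0.027,-0.6,  -0.131,-0.04,0.007,0,0,0.027,-0.6,  -0.132,-0.037,0.007,0,0,0.027,-0.6,  -0.133,-0.034,0.007,0,0,0.027,-0.6,  -0.133,-0.031,0.007,0,0,0.027,-0.6,  -0.134,-0.029,0.007,0,0,0.027,-0.6,  -0.135,-0.026,0.007,0,0,0.027,-0.6,  -0.135,-0.023,0.007,0,0,0.027,-0.6,  -0.135,-0.02,0.007,0,0,0.027,-0.6]'
python3 plan.py 602 -196.5 100 94 4 -0.6
python3 - <<'E'
from h import *
T=vision.camera("top");S=vision.camera("scene");
print(lm(S,"bottle0"))
cv2.imwrite("pics/s4.png",cv2.resize(S["frame"][130:290,150:350,::-1],None,fx=4,fy=4,interpolation=cv2.INTER_CUBIC))
E
```

```text
clock: 7.6
tcp_pos: [601.5, -198.7, 240.0]
eef_rot: [[-0.069, 0.998, 0.004], [0.998, 0.069, -0.001], [-0.002, 0.004, -1.0]]
wrist_force: [0.3, -0.8, 1.1]
width: 68.1
at [ 601.5 -198.7  240. ] yaw 94.0 w 68.1 q6 55.9
max shift 35.0 turn 0.06155005545993099
0.002,0,0.117,0.001,0.001,0,-0.6,  0.002,0,0.117,0.001,0.001,0,-0.6,  0.002,0,0.117,0.001,0.001,0,-0.6,  0.002,0,0.117,0.001,0.001,0,-0.6
[(0.74, array([222.6, 187.1])), (0.61, array([276.5, 171.6])), (0.49, array([256.6, 172.7])), (0.45, array([242.8, 158.8]))]
```

View pics/s4.png

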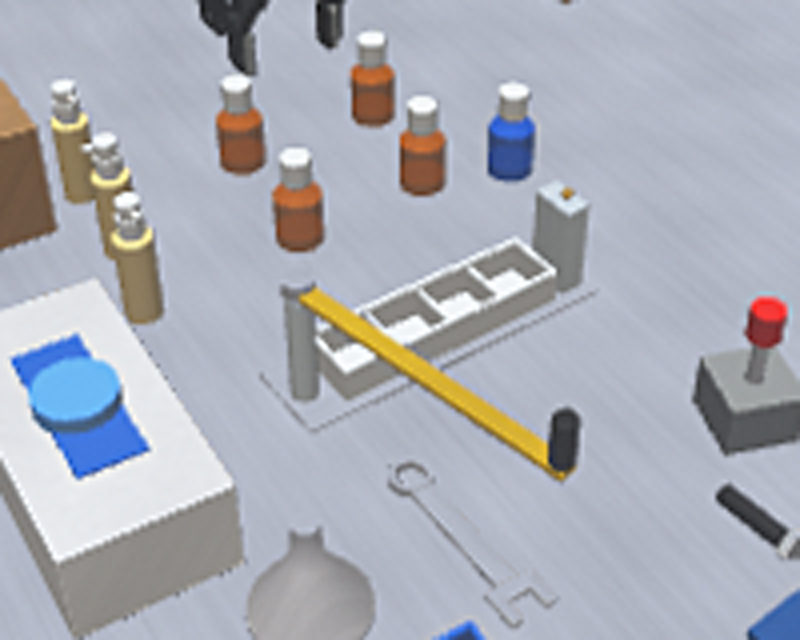

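```bash
python3 -m jog '[0.002,0,0.117,0,0,0,-0.6,  0.002,0,0.117,0,0,0,-0.6,  0.002,0,0.117,0,0,0,-0.6,  0.002,0,0.117,0,0,0,-0.6, 0,0,0,0,0,0,0.1,0,0,0,0,0,0,0.3,0,0,0,0,0,0,0.3,0,0,0,0,0,0,0.3]' 25
python3 - <<'E'
from station import arm
s=arm.observe();print(s["tcp_pos"],s["width"])
E
python3 plan.py 602 -196.5 100 94 4 -0.6
```

```text
clock: 8.55
tcp_pos: [603.7, -194.1, 102.0]
eef_rot: [[-0.072, 0.997, 0.007], [0.997, 0.072, -0.003], [-0.003, 0.006, -1.0]]
wrist_force: [0.1, -0.5, -0.6]
width: 41.0
[ 603.6786592  -194.13147829  102.01142502] 40.97562028647994
at [ 603.7 -194.1  102. ] yaw 94.1 w 41.0 q6 56.2
max shift 0.6 turn 0.10962412710994951
-0.002,-0.002,0.002,0.002,0.001,0.001,-0.6,  -0.002,-0.002,0.002,0.002,0.001,0.001,-0.6,  -0.002,-0.002,0.002,0.002,0.001,0.001,-0.6,  -0.002,-0.002,0.002,0.002,0.001,0.001,-0.6
```

```bash
python3 - <<'E'
from h import *
P=[]
for i in range(8):
    vision.camera("scene"); s=arm.observe(); P.append([*s["tcp_pos"],s["width"],np.degrees(np.arctan2(s["eef_rot"][1,0],s["eef_rot"][0,0]))])
P=np.array(P);print(P.round(2));print(P.mean(0),P.std(0))
E
```

```text
[[ 603.48 -194.06  101.6    41.04   94.13]
 [ 603.27 -193.97  101.2    41.26   94.13]
 [ 603.07 -193.91  100.79   40.83   94.12]
 [ 602.88 -193.82  100.39   40.77   94.13]
 [ 602.74 -193.74  100.1    40.98   94.12]
 [ 602.64 -193.7    99.89   41.29   94.12]
 [ 602.57 -193.65   99.73   41.04   94.12]
 [ 602.59 -193.65   99.7    40.95   94.12]]
[ 602.90522513 -193.81300047  100.42508081   41.01724383   94.12421367] [0.31741363 0.14295877 0.66262697 0.17085003 0.00251437]
```

```bash
python3 plan.py - - 137 - 2 -0.6 602.5 -196 137 184 11 -0.6
```

```text
at [ 602.6 -193.7   99.7] yaw 94.1 w 40.9 q6 56.2
max shift 18.7 turn 0.12058387482036931
0,0,-0.062,0.002,0.001,0,-0.6,  0,0,-0.062,0.002,0.001,0,-0.6
max shift 0.2 turn 8.170530584336607
-0.001,0,0,0,0,-0.182,-0.6,  -0.001,0,0,0,0,-0.182,-0.6,  -0.001,0,0,0,0,-0.182,-0.6,  -0.001,0,0,0,0,-0.182,-0.6,  -0.001,0,0,0,0,-0.182,-0.6,  0,-0.001,0,0,0,-0.182,-0.6,  0,-0.001,0,0,0,-0.182,-0.6,  0,-0.001,0,0,0,-0.182,-0.6,  0,-0.001,0,0,0,-0.182,-0.6,  0,-0.001,0,0,0,-0.182,-0.6,  0,-0.001,0,0,0,-0.182,-0.6
```

```bash
python3 -m jog '[0,0,0,0,0,0,-0.6,0,0,0,0,0,0,-0.6,0,0,-0.062,0.002,0.001,0,-0.6,  0,0,-0.062,0.002,0.001,0,-0.6,-0.001,0,0,0,0,-0.182,-0.6,  -0.001,0,0,0,0,-0.182,-0.6,  -0.001,0,0,0,0,-0.182,-0.6,  -0.001,0,0,0,0,-0.182,-0.6,  -0.001,0,0,0,0,-0.182,-0.6,  0,-0.001,0,0,0,-0.182,-0.6]'
python3 -m jog '[0,-0.001,0,0,0,-0.182,-0.6,  0,-0.001,0,0,0,-0.182,-0.6,  0,-0.001,0,0,0,-0.182,-0.6,  0,-0.001,0,0,0,-0.182,-0.6,  0,-0.001,0,0,0,-0.182,-0.6,0,0,0,0,0,0,0.1,0,0,0,0,0,0,0.6,0,0,0,0,0,0,0.6,0,0,0,0,0,0,0.6]' 40
python3 - <<'E'
from h import *
for i in range(3):S=vision.camera("scene")
s=arm.observe();print(s["tcp_pos"],s["width"],s["wrist_force"],s["q"],s["eef_rot"])
cv2.imwrite("pics/s5.png",cv2.resize(S["frame"][120:220,170:300,::-1],None,fx=6,fy=6,interpolation=cv2.INTER_CUBIC))
E
```

```text
clock: 9.95
tcp_pos: [602.7, -195.1, 136.7]
eef_rot: [[-0.805, 0.593, 0.0], [0.593, 0.805, 0.0], [-0.0, 0.0, -1.0]]
wrist_force: [0.8, 0.7, -0.3]
width: 68.7
clock: 10.85
tcp_pos: [602.3, -196.6, 136.9]
eef_rot: [[-0.997, -0.071, 0.001], [-0.071, 0.997, -0.0], [-0.001, -0.0, -1.0]]
wrist_force: [0.2, -0.5, 1.1]
width: 24.8
[ 602.29160148 -196.62866364  136.86784676] 24.69859623415276 [ 0.61073418 -0.08898923  1.58489342] [-2.98891612e+01  1.37591118e+01 -3.24349358e+00  7.29545641e+01
  1.51281562e-02 -3.40528722e+01] [[-9.97360357e-01 -7.26065414e-02  7.79680300e-04]
 [-7.26066744e-02  9.97360642e-01 -1.43596719e-04]
 [-7.67196384e-04 -1.99827669e-04 -9.99999686e-01]]
```

View pics/s5.png

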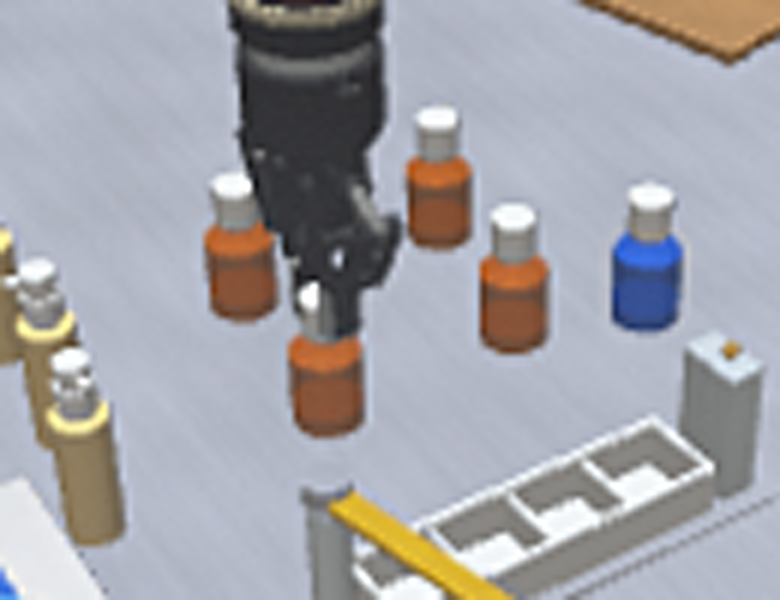

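```bash
python3 plan.py - - 200 184 3 0.6 643.8 -25.2 200 184 5 0.6
```

```text
at [ 602.3 -196.6  136.9] yaw -175.8 w 24.7 q6 -34.1
max shift 21.0 turn 0.056633772009931166
0,0,-0.07,0,0,0.001,0.6,  0,0,-0.07,0,0,0.001,0.6,  0,0,-0.07,0,0,0.001,0.6
max shift 34.3 turn 0.0
-0.036,0.112,0,0,0,0,0.6,  -0.036,0.112,0,0,0,0,0.6,  -0.036,0.112,0,0,0,0,0.6,  -0.036,0.112,0,0,0,0,0.6,  -0.036,0.112,0,0,0,0,0.6
```

```bash
python3 -m jog '[0,0,-0.07,0,0,0.001,0.6,  0,0,-0.07,0,0,0.001,0.6,  0,0,-0.07,0,0,0.001,0.6,-0.036,0.112,0,0,0,0,0.6,  -0.036,0.112,0,0,0,0,0.6,  -0.036,0.112,0,0,0,0,0.6,  -0.036,0.112,0,0,0,0,0.6,  -0.036,0.112,0,0,0,0,0.6,0,0,0,0,0,0,0.6,0,0,0,0,0,0,0.6]'
python3 - <<'E'
from h import *
for i in range(6):S=vision.camera("scene")
s=arm.observe();print(s["tcp_pos"],s["width"],s["wrist_force"])
cv2.imwrite("pics/s6.png",cv2.resize(S["frame"][130:235,190:310,::-1],None,fx=6,fy=6,interpolation=cv2.INTER_CUBIC))
E
python3 plan.py 643.8 -25.2 178 184 2 0.6 - - 142 - 5 0.6
```

```text
clock: 12.0
tcp_pos: [643.9, -24.4, 199.4]
eef_rot: [[-0.997, -0.072, -0.0], [-0.072, 0.997, 0.0], [0.0, 0.0, -1.0]]
wrist_force: [-0.3, -0.8, -1.1]
width: 24.4
[643.95307796 -26.0979619  199.75468369] 24.515549871981925 [-0.07898954  0.11008106 -0.97472495]
at [644.  -26.1 199.8] yaw -176.0 w 24.5 q6 -17.9
max shift 10.9 turn 0.01337328891821404
0,0.002,0.036,0,0,0,0.6,  0,0.002,0.036,0,0,0,0.6
max shift 7.2 turn 2.3475633149144283e-15
0,0,0.024,0,0,0,0.6,  0,0,0.024,0,0,0,0.6,  0,0,0.024,0,0,0,0.6,  0,0,0.024,0,0,0,0.6,  0,0,0.024,0,0,0,0.6
```

View pics/s6.png

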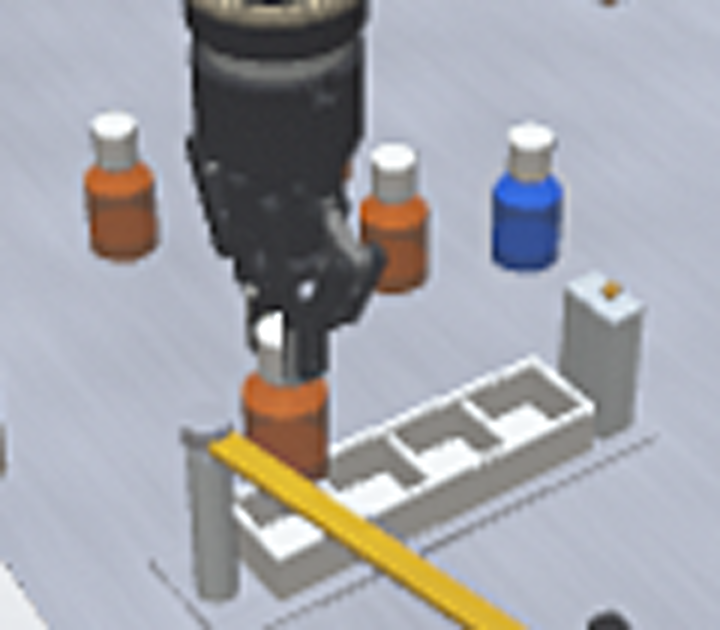

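```bash
python3 -m jog '[0,0.002,0.036,0,0,0,0.6,  0,0.002,0.036,0,0,0,0.6,0,0,0.02,0,0,0,0.6,0,0,0.02,0,0,0,0.6,0,0,0,0,0,0,0.6,0,0,0,0,0,0,0.6]'
python3 - <<'E'
from h import *
for i in range(2):S=vision.camera("scene")
s=arm.observe();print(s["tcp_pos"],s["width"],s["wrist_force"],s["torque"])
E
```

```text
clock: 12.9
tcp_pos: [644.0, -23.9, 166.1]
eef_rot: [[-0.997, -0.071, 0.0], [-0.071, 0.997, 0.0], [-0.0, 0.0, -1.0]]
wrist_force: [0.0, -0.4, -1.8]
width: 24.7
[644.11344679 -23.93651912 166.54841814] 24.86063677478366 [-0.80381007 -0.60341612 -1.09321664] [ 0.00470161  0.19308382 -0.00246134]
```

```bash
python3 -m jog '[0,-0.003,0.02,0,0,0,0.6,0,0,0.02,0,0,0,0.6,0,0,0.02,0,0,0,0.6,0,0,0.015,0,0,0,0.6,0,0,0.007,0,0,0,0.6,0,0,0,0,0,0,0.6,0,0,0,0,0,0,0.6,0,0,0,0,0,0,0.6]'
python3 - <<'E'
from h import *
for i in range(2):S=vision.camera("scene")
s=arm.observe();print(s["tcp_pos"],s["width"],s["wrist_force"],s["torque"])
E
```

```text
clock: 13.8
tcp_pos: [644.1, -24.8, 141.6]
eef_rot: [[-0.997, -0.071, 0.0], [-0.071, 0.997, 0.0], [-0.0, 0.0, -1.0]]
wrist_force: [-1.2, -1.0, -1.8]
width: 24.6
[644.04242567 -24.7796359  141.60653814] 24.827426950424357 [ 0.24822156 -0.02326353 -1.00437117] [0.01732169 0.15570903 0.01160294]
```

```bash
python3 -m jog '[0,0,0.002,0,0,0,-0.5,0,0,0,0,0,0,-0.5,0,0,0,0,0,0,-0.5,0,0,-0.1,0,0,0,-0.5,0,0,-0.1,0,0,0,-0.5,0,0,0,0,0,0,-0.5]'
python3 - <<'E'
from h import *
S=vision.camera("scene");T=vision.camera("top")
s=arm.observe();print(s["tcp_pos"],s["width"],s["wrist_force"])
a=cv2.resize(S["frame"][130:240,190:320,::-1],None,fx=5,fy=5,interpolation=cv2.INTER_CUBIC)
cv2.imwrite("pics/s7.png",a)
cv2.imwrite("pics/t7.png",cv2.resize(T["frame"][180:270,310:400,::-1],None,fx=6,fy=6,interpolation=cv2.INTER_CUBIC))
E
python3 plan.py 594.8 -323.5 200 184 7 -0.5
```

```text
clock: 14.5
tcp_pos: [646.1, -25.3, 206.2]
eef_rot: [[-0.997, -0.071, 0.008], [-0.071, 0.997, -0.002], [-0.007, -0.002, -1.0]]
wrist_force: [1.0, 0.6, 1.4]
width: 64.2
[644.58126109 -24.94608751 201.82117593] 64.16844636675015 [-0.55917591  0.26598238  0.69240483]
at [644.6 -24.9 201.8] yaw -175.9 w 64.2 q6 -17.9
max shift 42.7 turn 0.022524038868728297
0.034,-0.14,0.001,0,0,0,-0.5,  0.034,-0.14,0.001,0,0,0,-0.5,  0.034,-0.14,0.001,0,0,0,-0.5,  0.034,-0.14,0.001,0,0,0,-0.5,  0.034,-0.14,0.001,0,0,0,-0.5,  0.034,-0.14,0.001,0,0,0,-0.5,  0.034,-0.14,0.001,0,0,0,-0.5
```

View pics/s7.png

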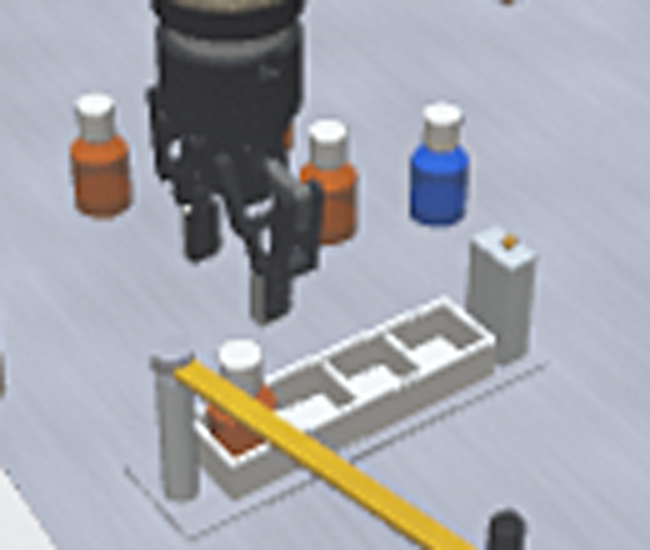

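View pics/t7.png

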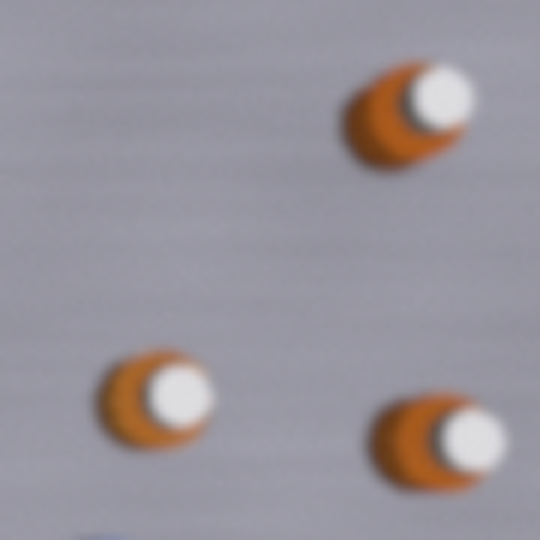

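```bash
cat >> h.py <<'E'
def caps(T):
    g=T["frame"].astype(int); m=((g.min(2)>195)).astype(np.uint8)
    n,l,st,c=cv2.connectedComponentsWithStats(m)
    out=[]
    for i in range(1,n):
        if 40<st[i,4]<160 and abs(st[i,2]-st[i,3])<4: out.append((np.round(c[i],2),int(st[i,4]),np.round(ray(T,c[i],86)[:2],1)))
    return out
E
python3 - <<'E'
from h import *
for c in caps(vision.camera("top")):
    if c[0][0]>230: print(c)
E
python3 -m jog '[0.034,-0.14,0.001,0,0,0,-0.5,  0.034,-0.14,0.001,0,0,0,-0.5,  0.034,-0.14,0.001,0,0,0,-0.5,  0.034,-0.14,0.001,0,0,0,-0.5,  0.034,-0.14,0.001,0,0,0,-0.5,  0.034,-0.14,0.001,0,0,0,-0.5,  0.034,-0.14,0.001,0,0,0,-0.5,0,0,0,0,0,0,-0.5,0,0,0,0,0,0,-0.5]'
python3 plan.py 594.8 -323.5 137 184 3 -0.5
```

```text
(array([383.69, 195.62]), 55, array([ 596.2, -323.9]))
(array([339.93, 245.53]), 59, array([ 470.7, -209.8]))
(array([388.79, 252.97]), 61, array([ 453. , -330.1]))
(array([331.47, 279.07]), 59, array([ 389.3, -186.8]))
clock: 15.55
tcp_pos: [592.8, -323.7, 197.0]
eef_rot: [[-0.998, -0.069, -0.001], [-0.069, 0.998, 0.002], [0.001, 0.002, -1.0]]
wrist_force: [0.0, 1.0, -0.3]
width: 64.2
at [ 592.8 -323.7  197. ] yaw -176.0 w 64.2 q6 -43.7
max shift 20.0 turn 0.045853691685073285
-0.002,0,0.067,0.001,-0.001,0,-0.5,  -0.002,0,0.067,0.001,-0.001,0,-0.5,  -0.002,0,0.067,0.001,-0.001,0,-0.5
```

```bash
python3 -m jog '[-0.002,0,0.067,0,0,0,-0.5,  -0.002,0,0.067,0,0,0,-0.5,  -0.002,0,0.067,0,0,0,-0.5,0,0,0,0,0,0,-0.2,0,0,0,0,0,0,0.2,0,0,0,0,0,0,0.6,0,0,0,0,0,0,0.6,0,0,0,0,0,0,0.6]' 40
python3 - <<'E'
from h import *
for i in range(4):S=vision.camera("scene")
s=arm.observe();print(s["tcp_pos"],s["width"],s["wrist_force"])
E
python3 plan.py - - 200 184 3 0.6 593.9 -28.6 200 184 7 0.6
```

```text
clock: 16.35
tcp_pos: [596.1, -323.2, 139.8]
eef_rot: [[-0.997, -0.071, 0.002], [-0.071, 0.997, -0.001], [-0.002, -0.001, -1.0]]
wrist_force: [0.2, 0.4, 3.7]
width: 24.3
[ 596.0661212  -323.34740967  139.71374692] 24.373457164636676 [0.26203832 0.64877144 5.62013683]
at [ 596.1 -323.3  139.7] yaw -175.9 w 24.4 q6 -43.6
max shift 20.1 turn 0.05040397994529438
0,0,-0.067,0,0.001,0.001,0.6,  0,0,-0.067,0,0.001,0.001,0.6,  0,0,-0.067,0,0.001,0.001,0.6
max shift 42.1 turn 0.0
-0.009,0.14,0,0,0,0,0.6,  -0.009,0.14,0,0,0,0,0.6,  -0.009,0.14,0,0,0,0,0.6,  -0.009,0.14,0,0,0,0,0.6,  -0.009,0.14,0,0,0,0,0.6,  -0.009,0.14,0,0,0,0,0.6,  -0.009,0.14,0,0,0,0,0.6
```

```bash
python3 -m jog '[0,0,-0.067,0,0.001,0.001,0.6,  0,0,-0.067,0,0.001,0.001,0.6,  0,0,-0.067,0,0,0,0.6,-0.008,0.14,0,0,0,0,0.6,  -0.009,0.14,0,0,0,0,0.6,  -0.009,0.14,0,0,0,0,0.6,  -0.009,0.14,0,0,0,0,0.6,  -0.009,0.14,0,0,0,0,0.6,  -0.009,0.14,0,0,0,0,0.6,  -0.008,0.14,0,0,0,0,0.6]'
python3 -m jog '[0,0,0,0,0,0,0.6,0,0,0,0,0,0,0.6,0,0,0,0,0,0,0.6]'
python3 - <<'E'
from h import *
for i in range(2):S=vision.camera("scene")
s=arm.observe();print(s["tcp_pos"],s["width"],s["wrist_force"])
cv2.imwrite("pics/s8.png",cv2.resize(S["frame"][130:240,190:320,::-1],None,fx=5,fy=5,interpolation=cv2.INTER_CUBIC))
E
python3 plan.py 594.1 -28.5 180 184 2 0.6
```

```text
clock: 17.55
tcp_pos: [593.0, -26.9, 198.7]
eef_rot: [[-0.998, -0.069, -0.001], [-0.069, 0.998, -0.0], [0.001, -0.0, -1.0]]
wrist_force: [1.4, -0.3, -0.3]
width: 24.2
clock: 17.85
tcp_pos: [593.4, -29.2, 198.7]
eef_rot: [[-0.998, -0.069, -0.001], [-0.069, 0.998, -0.0], [0.001, -0.0, -1.0]]
wrist_force: [0.5, -0.7, -0.5]
width: 24.5
[593.4247223  -29.61175919 198.68367106] 24.616883900681284 [ 0.36572462  0.28904745 -0.89770187]
at [593.4 -29.6 198.7] yaw -176.1 w 24.6 q6 -19.3
max shift 9.3 turn 0.059929029347896325
-0.001,0.002,0.031,0,-0.001,-0.001,0.6,  -0.001,0.002,0.031,0,-0.001,-0.001,0.6
```

View pics/s8.png

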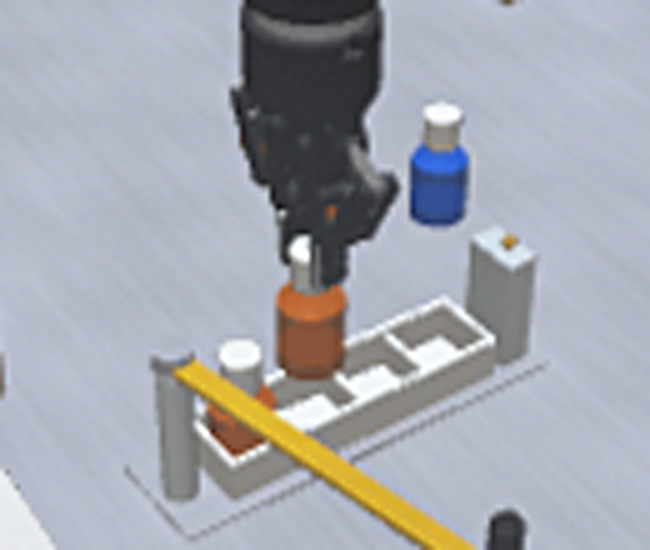

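```bash
python3 -m jog '[-0.001,0.002,0.031,0,0,0,0.6,  -0.001,0.002,0.031,0,0,0,0.6,0,0,0.02,0,0,0,0.6,0,0,0.015,0,0,0,0.6,0,0,0,0,0,0,0.6,0,0,0,0,0,0,0.6,0,0,0,0,0,0,0.6]'
python3 - <<'E'
from h import *
for i in range(2):S=vision.camera("scene")
s=arm.observe();print(s["tcp_pos"],s["width"],s["wrist_force"],s["torque"])
E
```

```text
clock: 18.65
tcp_pos: [594.1, -27.3, 170.1]
eef_rot: [[-0.998, -0.07, -0.0], [-0.07, 0.998, -0.0], [0.0, -0.0, -1.0]]
wrist_force: [-1.1, -0.5, -0.9]
width: 24.2
[594.08094267 -27.26171099 170.1055727 ] 24.633293613291308 [ 0.11918838  0.12378002 -0.41606238] [ 0.01389741 -0.00135806 -0.00851936]
```

```bash
python3 -m jog '[0,-0.003,0.02,0,0,0,0.6,0,-0.001,0.02,0,0,0,0.6,0,0,0.02,0,0,0,0.6,0,0,0.017,0,0,0,0.6,0,0,0.01,0,0,0,0.6,0,0,0,0,0,0,0.6,0,0,0,0,0,0,0.6,0,0,0,0,0,0,0.6]'
python3 - <<'E'
from h import *
for i in range(2):S=vision.camera("scene")
s=arm.observe();print(s["tcp_pos"],s["width"],s["wrist_force"],s["torque"])
E
```

```text
clock: 19.55
tcp_pos: [594.1, -28.4, 143.8]
eef_rot: [[-0.998, -0.07, -0.001], [-0.07, 0.998, -0.0], [0.001, -0.0, -1.0]]
wrist_force: [0.1, 0.7, 2.4]
width: 24.5
[594.08113345 -28.48375063 143.77422749] 24.51002479343591 [0.25647988 0.50907412 1.66493859] [-0.00746639 -0.07421073 -0.02099075]
```

```bash
python3 -m jog '[0,0,0,0,0,0,-0.5,0,0,0,0,0,0,-0.5,0,0,0,0,0,0,-0.5,0,0,-0.1,0,0,0,-0.5,0,0,-0.1,0,0,0,-0.5,0,0,0,0,0,0,-0.5,0,0,0,0,0,0,-0.5]'
python3 - <<'E'
from h import *
S=vision.camera("scene");T=vision.camera("top")
for c in caps(T):
    if c[0][0]>230: print(c)
cv2.imwrite("pics/s9.png",cv2.resize(S["frame"][130:240,190:320,::-1],None,fx=5,fy=5,interpolation=cv2.INTER_CUBIC))
E
python3 plan.py 470.6 -210.2 200 184 6 -0.5 - - 138 - 3 -0.5
```

```text
clock: 20.35
tcp_pos: [594.4, -28.5, 204.1]
eef_rot: [[-0.998, -0.07, 0.0], [-0.07, 0.998, -0.0], [-0.0, -0.0, -1.0]]
wrist_force: [-0.5, 0.4, -0.7]
width: 63.9
(array([230.46,  82.72]), 153, array([893.4,  65.7]))
(array([339.86, 245.48]), 56, array([ 470.8, -209.6]))
(array([388.72, 252.94]), 53, array([ 453.1, -329.9]))
(array([331.44, 279.04]), 55, array([ 389.4, -186.7]))
at [593.5 -28.3 202.4] yaw -176.0 w 64.1 q6 -19.3
max shift 30.3 turn 0.024671030306057773
0.075,-0.096,0.001,0,-0.001,0,-0.5,  0.075,-0.096,0.001,0,-0.001,0,-0.5,  0.075,-0.096,0.001,0,-0.001,0,-0.5,  0.075,-0.096,0.001,0,-0.001,0,-0.5,  0.075,-0.096,0.001,0,-0.001,0,-0.5,  0.075,-0.096,0.001,0,-0.001,0,-0.5
max shift 20.7 turn 3.9126055248573806e-15
0,0,0.069,0,0,0,-0.5,  0,0,0.069,0,0,0,-0.5,  0,0,0.069,0,0,0,-0.5
```

View pics/s9.png

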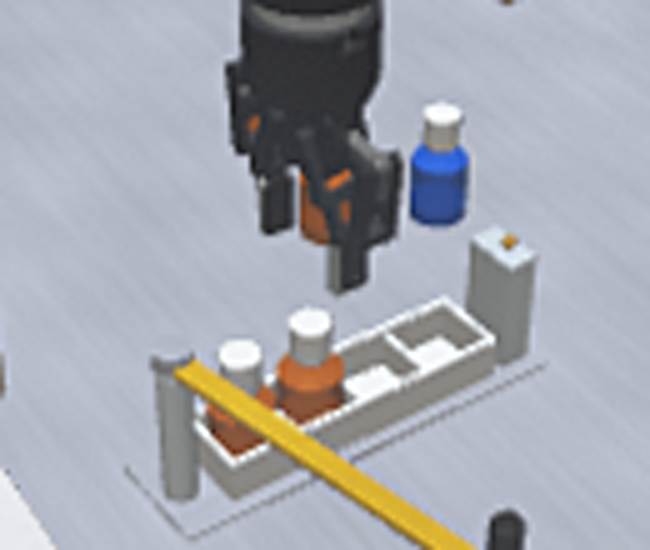

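```bash
python3 -m jog '[0.075,-0.096,0.001,0,-0.001,0,-0.5,  0.075,-0.096,0.001,0,0,0,-0.5,  0.075,-0.096,0.001,0,-0.001,0,-0.5,  0.075,-0.096,0.001,0,0,0,-0.5,  0.075,-0.096,0.001,0,0,0,-0.5,  0.075,-0.096,0.001,0,0,0,-0.5, 0,0,0.065,0,0,0,-0.5,  0,0,0.065,0,0,0,-0.5,  0,0,0.065,0,0,0,-0.5,0,0,0,0,0,0,-0.5]'
python3 -m jog '[0,0,0,0,0,0,-0.5,0,0,0,0,0,0,-0.5]'
python3 plan.py 470.7 -210.2 140 184 1 0.6
```

```text
clock: 21.45
tcp_pos: [469.5, -208.9, 139.4]
eef_rot: [[-0.998, -0.069, -0.004], [-0.069, 0.998, 0.004], [0.004, 0.004, -1.0]]
wrist_force: [-0.1, -0.3, -0.3]
width: 64.6
clock: 21.65
tcp_pos: [471.7, -210.3, 144.1]
eef_rot: [[-0.998, -0.07, 0.001], [-0.07, 0.998, -0.0], [-0.001, -0.0, -1.0]]
wrist_force: [0.8, -0.2, 0.5]
width: 64.0
at [ 471.7 -210.3  144.1] yaw -176.0 w 64.0 q6 -42.6
max shift 4.1 turn 0.06827611610078314
0.003,0.001,0.014,-0.001,0.001,0,0.6
```

```bash
python3 -m jog '[0.003,0,0.014,0,0,0,-0.3,0,0,0,0,0,0,0,0,0,0,0,0,0,0.2,0,0,0,0,0,0,0.6,0,0,0,0,0,0,0.6,0,0,0,0,0,0,0.6,0,0,0,0,0,0,0.6]' 40
python3 - <<'E'
from h import *
for i in range(3):S=vision.camera("scene")
s=arm.observe();print(s["tcp_pos"],s["width"],s["wrist_force"],s["torque"])
E
python3 plan.py - - 203 184 3 0.6 544.3 -32.0 203 184 5 0.6
```

```text
clock: 22.35
tcp_pos: [470.6, -210.3, 139.4]
eef_rot: [[-0.998, -0.07, 0.001], [-0.07, 0.998, -0.0], [-0.001, -0.0, -1.0]]
wrist_force: [-1.4, 1.0, 4.2]
width: 24.7
[ 470.65178883 -210.31913464  139.47331569] 24.1683806698846 [-0.79126503  1.21545653  5.16217453] [ 0.33579092  0.14699171 -0.01322108]
at [ 470.7 -210.3  139.5] yaw -176.0 w 24.2 q6 -42.6
max shift 21.2 turn 0.019759560127300183
0,0,-0.071,0,0,0,0.6,  0,0,-0.071,0,0,0,0.6,  0,0,-0.071,0,0,0,0.6
max shift 35.7 turn 0.0
-0.057,0.115,0,0,0,0,0.6,  -0.057,0.115,0,0,0,0,0.6,  -0.057,0.115,0,0,0,0,0.6,  -0.057,0.115,0,0,0,0,0.6,  -0.057,0.115,0,0,0,0,0.6
```

```bash
python3 -m jog '[0,0,-0.071,0,0,0,0.6,  0,0,-0.071,0,0,0,0.6,  0,0,-0.071,0,0,0,0.6,-0.057,0.115,0,0,0,0,0.6,  -0.057,0.115,0,0,0,0,0.6,  -0.057,0.115,0,0,0,0,0.6,  -0.057,0.115,0,0,0,0,0.6,  -0.057,0.115,0,0,0,0,0.6,0,0,0,0,0,0,0.6,0,0,0,0,0,0,0.6]'
python3 -m jog '[0,0,0,0,0,0,0.6,0,0,0,0,0,0,0.6,0,0,0,0,0,0,0.6]'
python3 - <<'E'
from h import *
for i in range(1):S=vision.camera("scene")
s=arm.observe();print(s["tcp_pos"],s["width"],s["wrist_force"],s["torque"])
cv2.imwrite("pics/s10.png",cv2.resize(S["frame"][130:240,190:320,::-1],None,fx=5,fy=5,interpolation=cv2.INTER_CUBIC))
E
python3 plan.py 544.3 -32 170 184 4 0.6
```

```text
clock: 23.5
tcp_pos: [543.6, -31.5, 202.4]
eef_rot: [[-0.997, -0.071, -0.001], [-0.071, 0.997, 0.0], [0.001, 0.0, -1.0]]
wrist_force: [-0.4, 0.0, -0.6]
width: 24.6
clock: 23.8
tcp_pos: [543.6, -33.1, 203.0]
eef_rot: [[-0.998, -0.068, 0.001], [-0.068, 0.998, -0.0], [-0.001, -0.0, -1.0]]
wrist_force: [-0.9, 0.7, -0.4]
width: 24.5
[543.58367363 -33.00583162 203.07133176] 24.379983491886545 [ 0.09120638 -0.4172195  -1.05144512] [ 0.00129009 -0.0580966  -0.01708677]
at [543.6 -33.  203.1] yaw -176.1 w 24.4 q6 -21.2
max shift 8.3 turn 0.02235954887013393
-0.001,0.001,0.028,0,0,0,0.6,  -0.001,0.001,0.028,0,0,0,0.6,  -0.001,0.001,0.028,0,0,0,0.6,  -0.001,0.001,0.028,0,0,0,0.6
```

View pics/s10.png

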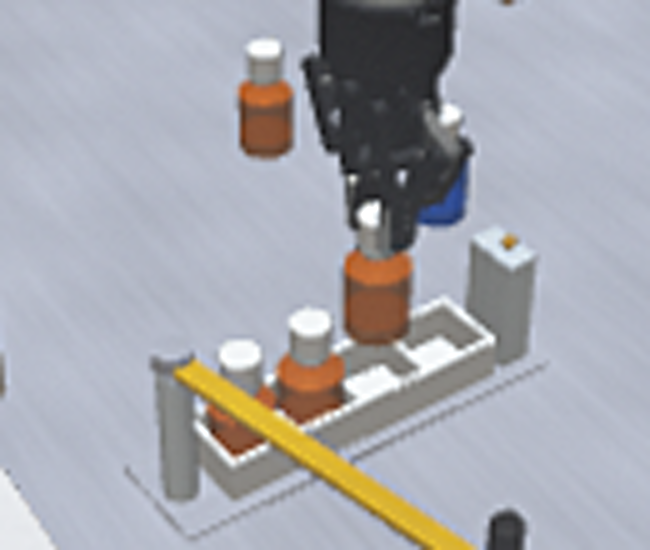

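```bash
python3 -m jog '[-0.002,0.001,0.028,0,0,0,0.6,  -0.001,0.001,0.028,0,0,0,0.6,  0,0,0.028,0,0,0,0.6,  0,0,0.028,0,0,0,0.6,0,0,0,0,0,0,0.6,0,0,0,0,0,0,0.6,0,0,0,0,0,0,0.6]'
python3 - <<'E'
from h import *
for i in range(2):S=vision.camera("scene")
s=arm.observe();print(s["tcp_pos"],s["width"],s["wrist_force"],s["torque"])
E
```

```text
clock: 24.55
tcp_pos: [544.8, -31.6, 169.8]
eef_rot: [[-0.998, -0.07, 0.001], [-0.07, 0.998, -0.0], [-0.001, -0.0, -1.0]]
wrist_force: [-0.2, 0.1, -0.7]
width: 24.4
[544.85306688 -31.60632857 169.9320192 ] 24.51997975282359 [ 0.24916465  0.18011057 -0.82049177] [0.00371948 0.00315409 0.03975406]
```

```bash
python3 -m jog '[0.002,-0.001,0.02,0,0,0,0.6,0,0,0.02,0,0,0,0.6,0,0,0.02,0,0,0,0.6,0,0,0.017,0,0,0,0.6,0,0,0.01,0,0,0,0.6,0,0,0,0,0,0,0.6,0,0,0,0,0,0,0.6,0,0,0,0,0,0,0.6]'
python3 - <<'E'
from h import *
for i in range(2):S=vision.camera("scene")
s=arm.observe();print(s["tcp_pos"],s["width"],s["wrist_force"],s["torque"])
E
```

```text
clock: 25.45
tcp_pos: [544.2, -31.9, 143.5]
eef_rot: [[-0.998, -0.07, 0.001], [-0.07, 0.998, 0.0], [-0.001, 0.0, -1.0]]
wrist_force: [-0.5, 0.4, 2.4]
width: 24.5
[544.19097071 -31.87471483 143.503191  ] 24.51098296011126 [0.54668806 1.11437582 2.3234729 ] [ 0.20055432 -0.02455363  0.03404571]
```

Seated. Release and go for bottle D.

```bash
python3 -m jog '[0,0,0,0,0,0,-0.5,0,0,0,0,0,0,-0.5,0,0,0,0,0,0,-0.5,0,0,-0.1,0,0,0,-0.5,0,0,-0.1,0,0,0,-0.5,0,0,0,0,0,0,-0.5,0,0,0,0,0,0,-0.5]'
python3 - <<'E'
from h import *
S=vision.camera("scene");T=vision.camera("top")
for c in caps(T):
    if c[0][0]>250: print(c)
cv2.imwrite("pics/s11.png",cv2.resize(S["frame"][130:240,190:320,::-1],None,fx=5,fy=5,interpolation=cv2.INTER_CUBIC))
E
python3 plan.py 453.3 -330.2 202 184 7 -0.5 
```

```text
clock: 26.25
tcp_pos: [544.4, -32.1, 203.8]
eef_rot: [[-0.998, -0.07, 0.002], [-0.07, 0.998, -0.0], [-0.002, -0.0, -1.0]]
wrist_force: [-0.5, 0.8, 0.1]
width: 63.8
(array([388.81, 252.9 ]), 48, array([ 453.2, -330.2]))
(array([331.44, 278.98]), 48, array([ 389.5, -186.7]))
at [543.6 -31.8 202.2] yaw -176.0 w 64.3 q6 -21.1
max shift 42.6 turn 0.009046519351582514
0.053,-0.139,0,0,0,0,-0.5,  0.053,-0.139,0,0,0,0,-0.5,  0.053,-0.139,0,0,0,0,-0.5,  0.053,-0.139,0,0,0,0,-0.5,  0.053,-0.139,0,0,0,0,-0.5,  0.053,-0.139,0,0,0,0,-0.5,  0.053,-0.139,0,0,0,0,-0.5
```

View pics/s11.png

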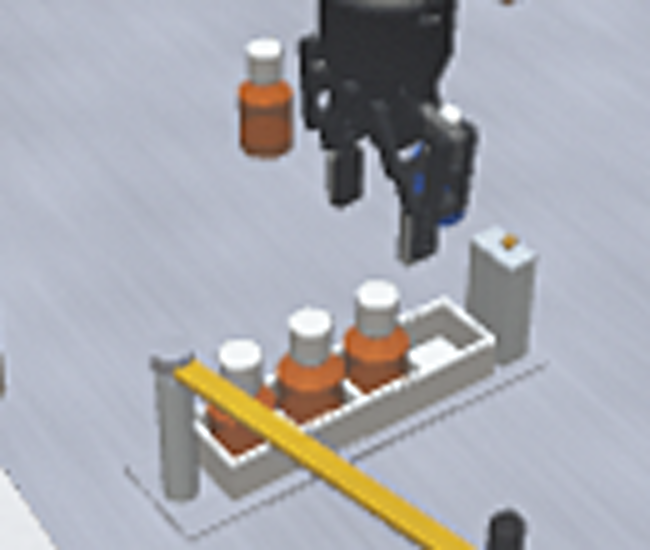

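```bash
python3 -m jog '[0.053,-0.139,0,0,0,0,-0.5,  0.053,-0.139,0,0,0,0,-0.5,  0.053,-0.139,0,0,0,0,-0.5,  0.053,-0.139,0,0,0,0,-0.5,  0.053,-0.139,0,0,0,0,-0.5,  0.053,-0.139,0,0,0,0,-0.5,  0.053,-0.139,0,0,0,0,-0.5,0,0,0.1,0,0,0,-0.5,0,0,0.095,0,0,0,-0.5,0,0,0,0,0,0,-0.5]'
python3 -m jog '[0,0,0,0,0,0,-0.5,0,0,0,0,0,0,-0.5,0,0,0,0,0,0,-0.5]'
python3 plan.py 453.3 -330.2 140 184 1 0.6
```

```text
clock: 27.35
tcp_pos: [451.0, -328.8, 139.4]
eef_rot: [[-0.998, -0.069, -0.005], [-0.069, 0.998, 0.007], [0.005, 0.007, -1.0]]
wrist_force: [-0.6, -0.0, -0.7]
width: 64.1
clock: 27.65
tcp_pos: [454.0, -331.2, 146.4]
eef_rot: [[-0.998, -0.07, 0.002], [-0.07, 0.998, -0.002], [-0.002, -0.002, -1.0]]
wrist_force: [-0.0, 0.1, 0.2]
width: 64.3
at [ 454.  -331.2  146.4] yaw -176.0 w 64.3 q6 -53.5
max shift 6.4 turn 0.15346820706270328
0.002,0.004,0.021,-0.002,0.002,0.001,0.6
```

```bash
python3 -m jog '[0.002,0.003,0.021,0,0,0,-0.3,0,0,0,0,0,0,0,0,0,0,0,0,0,0.2,0,0,0,0,0,0,0.6,0,0,0,0,0,0,0.6,0,0,0,0,0,0,0.6,0,0,0,0,0,0,0.6]' 40
python3 - <<'E'
from h import *
for i in range(3):S=vision.camera("scene")
s=arm.observe();print(s["tcp_pos"],s["width"],s["wrist_force"],s["torque"])
E
python3 plan.py - - 203 184 3 0.6 494.4 -35.4 203 184 7 0.6
```

```text
clock: 28.35
tcp_pos: [452.8, -330.1, 138.7]
eef_rot: [[-0.998, -0.07, 0.001], [-0.07, 0.998, -0.0], [-0.001, -0.0, -1.0]]
wrist_force: [-0.7, -0.5, 2.0]
width: 24.5
[ 452.7617985  -330.1236897   138.67539961] 24.46280832655381 [ 0.50766157 -0.94593317  2.44331598] [-0.07770149 -0.05168244  0.03215808]
at [ 452.8 -330.1  138.7] yaw -176.0 w 24.5 q6 -53.5
max shift 21.4 turn 0.01616741988970594
0,0,-0.071,0,0,0,0.6,  0,0,-0.071,0,0,0,0.6,  0,0,-0.071,0,0,0,0.6
max shift 42.1 turn 0.0
-0.03,0.139,0,0,0,0,0.6,  -0.03,0.139,0,0,0,0,0.6,  -0.03,0.139,0,0,0,0,0.6,  -0.03,0.139,0,0,0,0,0.6,  -0.03,0.139,0,0,0,0,0.6,  -0.03,0.139,0,0,0,0,0.6,  -0.03,0.139,0,0,0,0,0.6
```

```bash
python3 -m jog '[0,0,-0.071,0,0,0,0.6,  0,0,-0.071,0,0,0,0.6,  0,0,-0.071,0,0,0,0.6,-0.03,0.139,0,0,0,0,0.6,  -0.03,0.139,0,0,0,0,0.6,  -0.03,0.139,0,0,0,0,0.6,  -0.03,0.139,0,0,0,0,0.6,  -0.03,0.139,0,0,0,0,0.6,  -0.03,0.139,0,0,0,0,0.6,  -0.03,0.139,0,0,0,0,0.6]'
python3 -m jog '[0,0,0,0,0,0,0.6,0,0,0,0,0,0,0.6,0,0,0,0,0,0,0.6,0,0,0,0,0,0,0.6]'
python3 - <<'E'
from h import *
for i in range(1):S=vision.camera("scene")
s=arm.observe();print(s["tcp_pos"],s["width"],s["wrist_force"],s["torque"])
cv2.imwrite("pics/s12.png",cv2.resize(S["frame"][130:240,190:320,::-1],None,fx=5,fy=5,interpolation=cv2.INTER_CUBIC))
E
python3 plan.py 494.1 -35.4 170 184 4 0.6
```

```text
clock: 29.5
tcp_pos: [494.9, -32.6, 202.2]
eef_rot: [[-0.998, -0.069, 0.0], [-0.069, 0.998, 0.0], [-0.0, 0.0, -1.0]]
wrist_force: [-0.1, -0.2, -1.2]
width: 24.4
clock: 29.9
tcp_pos: [495.1, -35.5, 202.3]
eef_rot: [[-0.998, -0.068, 0.0], [-0.068, 0.998, 0.0], [-0.0, 0.0, -1.0]]
wrist_force: [0.0, -0.5, -0.9]
width: 24.3
[495.08904432 -35.49967717 202.32162246] 23.990132301996432 [-0.04108181  0.25132139 -0.34876858] [-0.00537317 -0.0051157  -0.03845453]
at [495.1 -35.5 202.3] yaw -176.1 w 24.0 q6 -23.1
max shift 8.1 turn 0.0287250265729741
0.001,0,0.027,0,0,-0.001,0.6,  0.001,0,0.027,0,0,-0.001,0.6,  0.001,0,0.027,0,0,-0.001,0.6,  0.001,0,0.027,0,0,-0.001,0.6
```

View pics/s12.png

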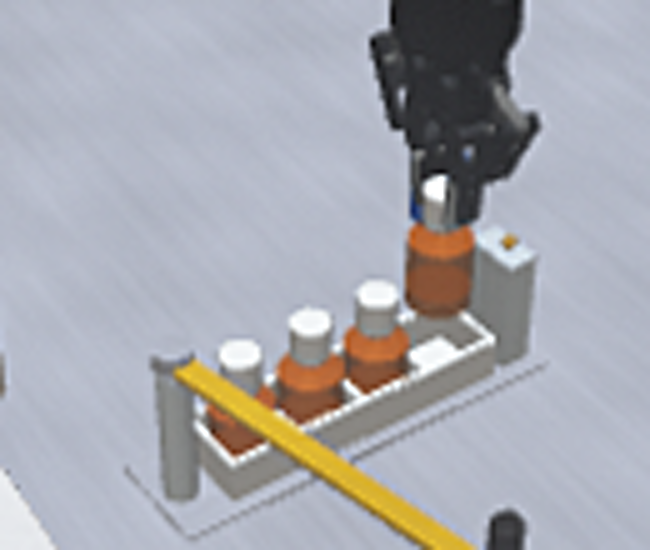

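```bash
python3 -m jog '[0.001,0,0.027,0,0,0,0.6,  0.001,0,0.027,0,0,0,0.6,  0.001,0,0.027,0,0,0,0.6,  0,0,0.027,0,0,0,0.6,0,0,0,0,0,0,0.6,0,0,0,0,0,0,0.6,0,0,0,0,0,0,0.6]'
python3 - <<'E'
from h import *
for i in range(2):S=vision.camera("scene")
s=arm.observe();print(s["tcp_pos"],s["width"],s["wrist_force"],s["torque"])
E
```

```text
clock: 30.65
tcp_pos: [494.5, -34.5, 170.4]
eef_rot: [[-0.998, -0.07, 0.001], [-0.07, 0.998, -0.0], [-0.001, -0.0, -1.0]]
wrist_force: [0.5, 0.5, -1.1]
width: 24.6
[494.52251855 -34.5340703  170.44487234] 24.5954691190633 [ 0.53383597  0.80547763 -0.85454055] [-0.01801013  0.02645329  0.04180815]
```

```bash
python3 -m jog '[0.001,-0.002,0.02,0,0,0,0.6,0,0,0.02,0,0,0,0.6,0,0,0.02,0,0,0,0.6,0,0,0.017,0,0,0,0.6,0,0,0.014,0,0,0,0.6,0,0,0,0,0,0,0.6,0,0,0,0,0,0,0.6,0,0,0,0,0,0,0.6]'
python3 - <<'E'
from h import *
for i in range(2):S=vision.camera("scene")
s=arm.observe();print(s["tcp_pos"],s["width"],s["wrist_force"],s["torque"])
E
```

```text
clock: 31.55
tcp_pos: [494.1, -35.1, 142.7]
eef_rot: [[-0.998, -0.07, 0.001], [-0.07, 0.998, -0.0], [-0.001, -0.0, -1.0]]
wrist_force: [0.5, 0.4, -0.4]
width: 24.8
[494.08585696 -35.13555401 142.69504102] 24.04655310873163 [ 0.37714567  0.18658253 -0.63442549] [-0.02193598 -0.02424747 -0.0593131 ]
```

```bash
python3 -m jog '[0,0,0.002,0,0,0,-0.5,0,0,0,0,0,0,-0.5,0,0,0,0,0,0,-0.5,0,0,-0.1,0,0,0,-0.5,0,0,-0.1,0,0,0,-0.5,0,0.1,-0.1,0,0,0,-0.5,0,0.15,-0.1,0,0,0,0.3,0,0.15,0,0,0,0,0.3,0,0,0,0,0,0,0.3,0,0,0,0,0,0,0.3]'
python3 - <<'E'
from h import *
S=vision.camera("scene");T=vision.camera("top")
for c in caps(T):
    if c[0][0]>250: print(c)
s=arm.observe();print(s["tcp_pos"],s["width"],s["wrist_force"],s["torque"])
cv2.imwrite("pics/s13.png",cv2.resize(S["frame"][130:270,190:350,::-1],None,fx=5,fy=4,interpolation=cv2.INTER_CUBIC))
cv2.imwrite("pics/t13.png",cv2.resize(T["frame"][140:270,150:290,::-1],None,fx=5,fy=4,interpolation=cv2.INTER_CUBIC))
E
```

```text
clock: 32.65
tcp_pos: [485.8, 82.0, 259.8]
eef_rot: [[-0.997, -0.072, 0.001], [-0.072, 0.997, -0.0], [-0.001, -0.0, -1.0]]
wrist_force: [-0.8, -0.7, -1.0]
width: 29.6
(array([265.09, 175.42]), 43, array([646.2, -25. ]))
(array([267.02, 195.58]), 43, array([594.5, -29.8]))
(array([267.72, 215.07]), 43, array([545.4, -31.5]))
(array([269.28, 235.36]), 47, array([494.9, -35.3]))
(array([331.36, 278.95]), 44, array([ 389.6, -186.6]))
[485.83021113  80.60028835 259.46373711] 29.79813508604199 [0.19174081 0.38920362 0.39324318] [ 0.03569264  0.00445843 -0.05297459]
```

View pics/s13.png

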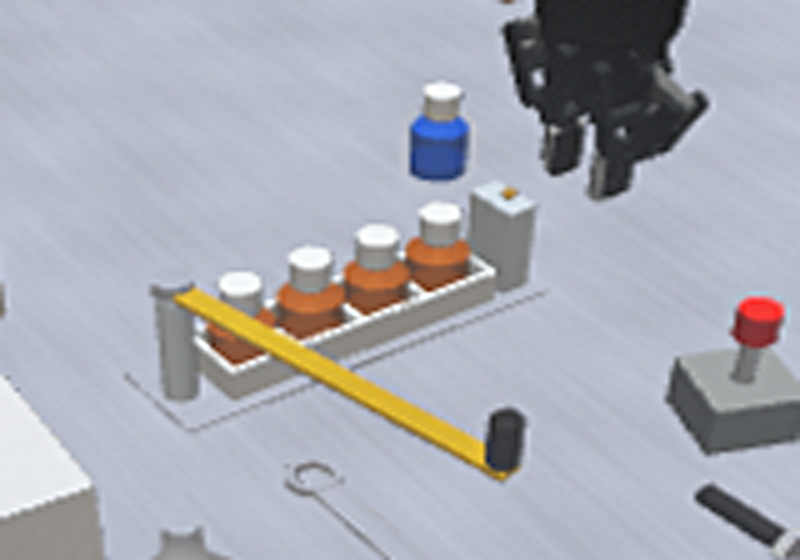

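View pics/t13.png

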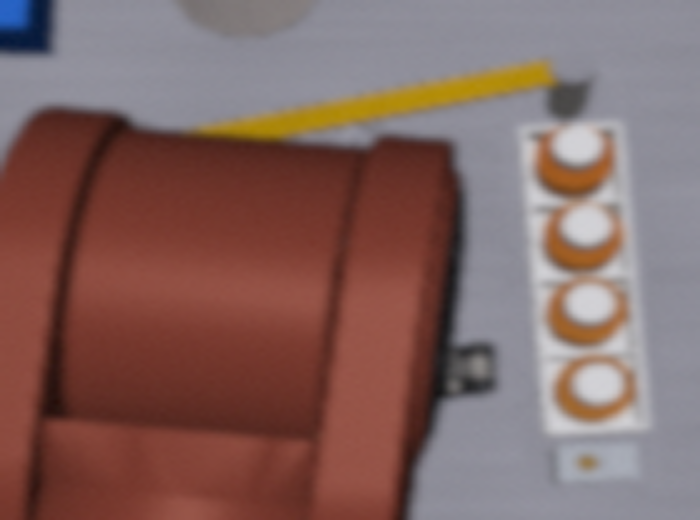

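```bash
python3 - <<'E'
from h import *
S=vision.camera("scene")
for z,uv in((150,(190+506/5,130+413/4)),): print(ray(S,uv,z))
print(lm(S,"keeper_knob"),[ray(S,a,131) for c,a in lm(S,"keeper_knob")])
E
python3 plan.py 619 211 245 106 9 0.0 - - 193 - 3 0.0
```

```text
[629.73829687 212.66441656 150.        ]
[(0.73, array([289.9, 237.8]))] [array([629.52634275, 209.19679842, 131.        ])]
at [485.9  80.2 259.5] yaw -176.1 w 30.1 q6 -9.8
max shift 14.8 turn 8.654425766978903
-0.052,0.045,0.005,0,0,0.192,0.0,  -0.045,0.052,0.005,0,0,0.192,0.0,  -0.037,0.059,0.005,0,0,0.192,0.0,  -0.028,0.063,0.005,0,0,0.192,0.0,  -0.018,0.067,0.005,0,0,0.192,0.0,  -0.007,0.069,0.005,0,0,0.192,0.0,  0.003,0.069,0.005,0,0,0.192,0.0,  0.013,0.068,0.005,0,0,0.192,0.0,  0.023,0.065,0.005,0,0,0.192,0.0
max shift 17.3 turn 0.0
0,0,0.058,0,0,0,0.0,  0,0,0.058,0,0,0,0.0,  0,0,0.058,0,0,0,0.0
```

```bash
python3 -m jog '[-0.052,0.045,0.005,0,0,0.19,0.0,  -0.045,0.052,0.005,0,0,0.19,0.0,  -0.037,0.059,0.005,0,0,0.19,0.0,  -0.028,0.063,0.005,0,0,0.19,0.0,  -0.018,0.067,0.005,0,0,0.19,0.0,  -0.007,0.069,0.005,0,0,0.19,0.0,  0.003,0.069,0.005,0,0,0.19,0.0,  0.013,0.075,0.005,0,0,0.19,0.0,  0.023,0.072,0.005,0,0,0.19,0.0,0,0,0,0,0,0,0]'
python3 -m jog '[0,0,0,0,0,0,0,0,0,0,0,0,0,0]'
python3 - <<'E'
from h import *
S=vision.camera("scene")
cv2.imwrite("pics/s14.png",cv2.resize(S["frame"][150:270,220:350,::-1],None,fx=5,fy=5,interpolation=cv2.INTER_CUBIC))
E
python3 plan.py 623 213 194 106 3 0.0
```

```text
clock: 33.9
tcp_pos: [622.9, 215.3, 245.0]
eef_rot: [[-0.288, 0.958, -0.001], [0.958, 0.288, 0.0], [0.0, -0.001, -1.0]]
wrist_force: [-0.3, 0.9, 0.1]
width: 42.7
clock: 34.1
tcp_pos: [621.5, 214.1, 246.4]
eef_rot: [[-0.294, 0.956, 0.0], [0.956, 0.294, -0.0], [-0.0, 0.0, -1.0]]
wrist_force: [0.1, 0.5, 0.2]
width: 42.8
at [621.5 214.2 246.6] yaw 107.1 w 42.6 q6 80.6
max shift 17.5 turn 0.3607153767022347
-0.002,0.001,0.058,0,0,0.008,0.0,  -0.002,0.001,0.058,0,0,0.008,0.0,  -0.002,0.001,0.058,0,0,0.008,0.0
```

View pics/s14.png

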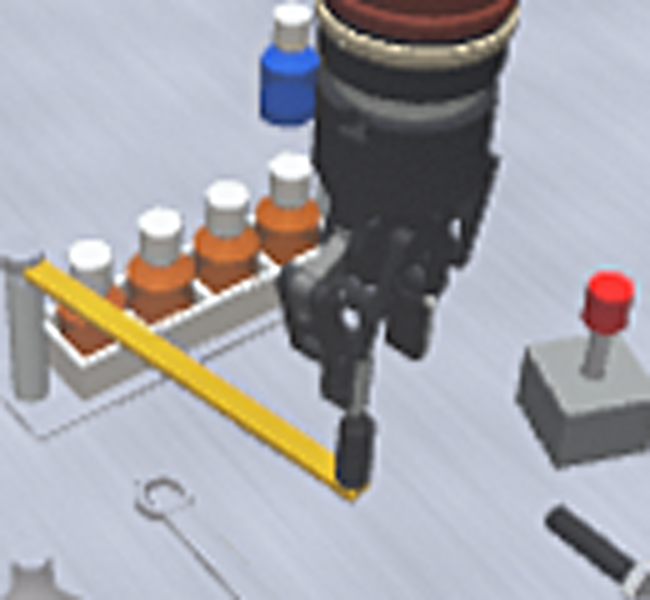

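```bash
python3 -m jog '[0.002,0.026,0,0,0,0.02,0.0,  0,0,0,0,0,0.02,0.0,  0,0,0.03,0,0,0.01,0.0,0,0,0.03,0,0,0,0]'
python3 - <<'E'
from h import *
S=vision.camera("scene")
cv2.imwrite("pics/s15.png",cv2.resize(S["frame"][150:270,220:350,::-1],None,fx=5,fy=5,interpolation=cv2.INTER_CUBIC))
E
python3 plan.py 629 214.6 194 105 3 0.0
```

```text
clock: 34.55
tcp_pos: [629.1, 217.8, 227.8]
eef_rot: [[-0.255, 0.967, 0.001], [0.967, 0.255, 0.0], [-0.0, 0.001, -1.0]]
wrist_force: [1.0, -0.2, -0.0]
width: 42.7
at [628.3 217.8 225.5] yaw 104.8 w 42.7 q6 83.1
max shift 10.5 turn 0.07949968297895808
-0.004,0,0.035,-0.001,0,-0.002,0.0,  -0.004,0,0.035,-0.001,0,-0.002,0.0,  -0.004,0,0.035,-0.001,0,-0.002,0.0
```

View pics/s15.png

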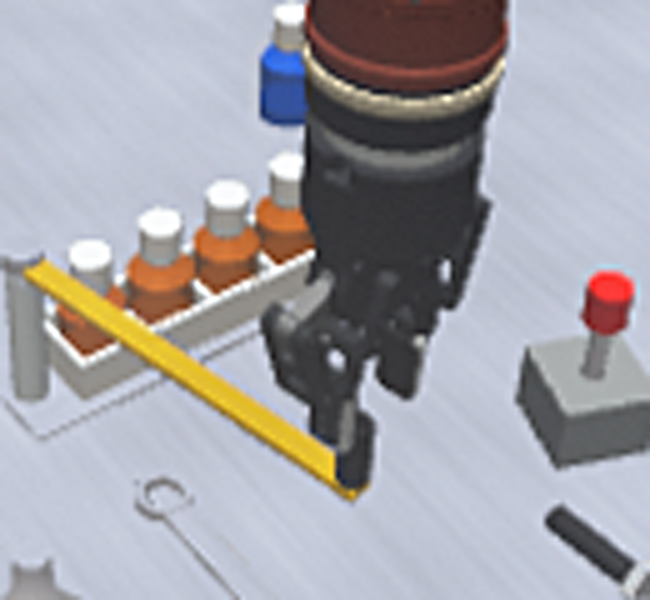

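```bash
python3 -m jog '[-0.004,0,0.035,0,0,0,0.0,  -0.002,0,0.035,0,0,0,0.0,  -0.002,0,0.035,0,0,0,0.0,0,0,0,0,0,0,0.3,0,0,0,0,0,0,0.3,0,0,0,0,0,0,0.3]' 20
python3 - <<'E'
from h import *
S=vision.camera("scene")
cv2.imwrite("pics/s16.png",cv2.resize(S["frame"][150:270,220:350,::-1],None,fx=5,fy=5,interpolation=cv2.INTER_CUBIC))
E
python3 arc.py 105 165 10 0.3 194
```

```text
clock: 35.2
tcp_pos: [629.9, 215.6, 197.5]
eef_rot: [[-0.255, 0.967, 0.001], [0.967, 0.255, 0.0], [-0.0, 0.001, -1.0]]
wrist_force: [0.2, 0.1, 0.2]
width: 30.1
at [630.  215.6 197.7] yaw 104.8 w 30.1 q6 82.9
-0.007,-0.095,0.012,0.002,0,-0.138,0.3, -0.004,-0.085,0,0,0,-0.133,0.3, -0.005,-0.085,0,0,0,-0.133,0.3, -0.004,-0.085,0,0,0,-0.133,0.3, -0.005,-0.085,0,0,0,-0.133,0.3, -0.004,-0.085,0,0,0,-0.133,0.3, -0.005,-0.085,0,0,0,-0.133,0.3, -0.004,-0.085,0,0,0,-0.133,0.3, -0.005,-0.085,0,0,0,-0.133,0.3, -0.004,-0.085,0,0,0,-0.133,0.3
```

View pics/s16.png

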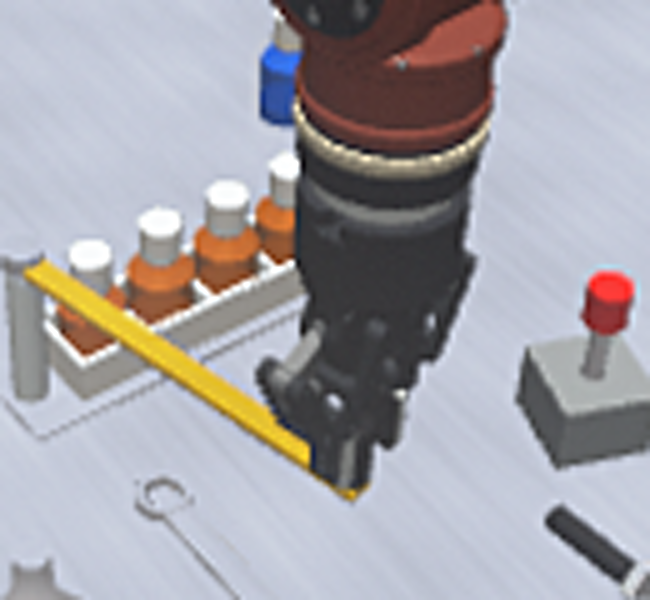

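```bash
python3 -m jog '[-0.007,-0.095,0.005,0,0,-0.138,0.3, -0.004,-0.085,0,0,0,-0.133,0.3, -0.005,-0.085,0,0,0,-0.133,0.3, -0.004,-0.085,0,0,0,-0.133,0.3, -0.005,-0.085,0,0,0,-0.133,0.3, -0.004,-0.085,0,0,0,-0.133,0.3, -0.005,-0.085,0,0,0,-0.133,0.3, -0.004,-0.085,0,0,0,-0.133,0.3, -0.005,-0.085,0,0,0,-0.133,0.3, -0.004,-0.085,0,0,0,-0.133,0.3]'
python3 -m jog '[0,0,0,0,0,0,0.3,0,0,0,0,0,0,0.3]'
python3 arc.py 165 181 6 0.3 195
python3 - <<'E'
from h import *
S=vision.camera("scene")
cv2.imwrite("pics/s17.png",cv2.resize(S["frame"][130:250,200:330,::-1],None,fx=5,fy=5,interpolation=cv2.INTER_CUBIC))
E
```

```text
clock: 36.25
tcp_pos: [453.9, 41.1, 196.1]
eef_rot: [[-0.967, 0.256, 0.002], [0.256, 0.967, 0.0], [-0.002, 0.001, -1.0]]
wrist_force: [0.7, 0.4, 0.9]
width: 29.9
clock: 36.45
tcp_pos: [454.6, 41.5, 196.1]
eef_rot: [[-0.965, 0.264, 0.002], [0.264, 0.965, 0.0], [-0.002, 0.001, -1.0]]
wrist_force: [0.1, 0.5, -0.4]
width: 30.0
at [454.6  41.5 196.1] yaw 164.7 w 30.0 q6 4.0
-0.002,-0.037,0.003,0.001,0.003,-0.066,0.3, -0.001,-0.038,0,0,0,-0.059,0.3, -0.001,-0.038,0,0,0,-0.059,0.3, -0.001,-0.038,0,0,0,-0.059,0.3, -0.001,-0.038,0,0,0,-0.059,0.3, -0.001,-0.038,0,0,0,-0.059,0.3
```

View pics/s17.png

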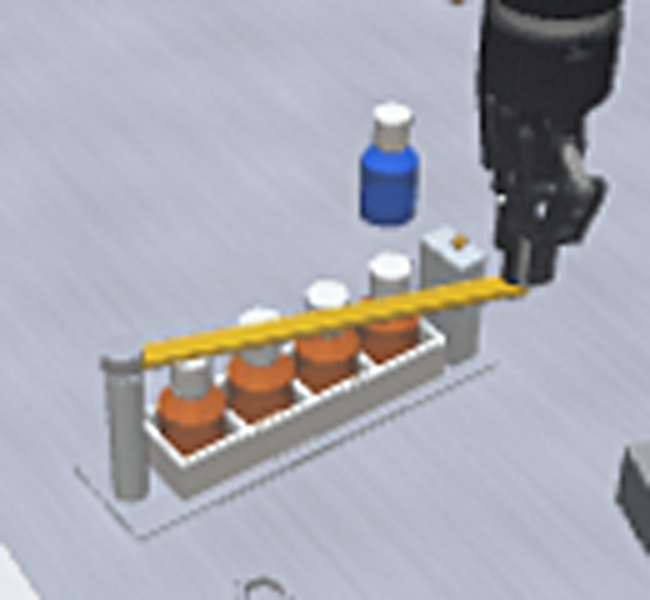

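```bash
python3 -m jog '[-0.002,-0.037,0.003,0,0,-0.066,0.3, -0.001,-0.038,0,0,0,-0.059,0.3, -0.001,-0.038,0,0,0,-0.059,0.3, -0.001,-0.038,0,0,0,-0.059,0.3, -0.001,-0.038,0,0,0,-0.059,0.3, -0.001,-0.038,0,0,0,-0.059,0.3,0,0,0,0,0,0,0.3]'
python3 -m jog '[0,-0.01,0,0,0,0,0.3,0,-0.01,0,0,0,0,0.3,0,-0.01,0,0,0,0,0.3,0,0,0,0,0,0,0.3]'
python3 -m jog '[0,-0.01,0,0,0,0,0.3,0,-0.01,0,0,0,0,0.3,0,0,0,0,0,0,0.3]'
python3 -m jog '[0,-0.01,0,0,0,0,0.3,0,-0.005,0,0,0,0,0.3,0,0,0,0,0,0,0.3,0,0,0,0,0,0,0.3]'
python3 - <<'E'
from h import *
S=vision.camera("scene")
cv2.imwrite("pics/s18.png",cv2.resize(S["frame"][130:250,200:330,::-1],None,fx=5,fy=5,interpolation=cv2.INTER_CUBIC))
E
```

```text
clock: 37.2
tcp_pos: [447.0, -25.9, 194.6]
eef_rot: [[-1.0, -0.019, 0.001], [-0.019, 1.0, -0.0], [-0.001, -0.0, -1.0]]
wrist_force: [0.4, 0.4, -0.2]
width: 29.7
clock: 37.6
tcp_pos: [446.8, -33.7, 194.5]
eef_rot: [[-1.0, -0.019, 0.001], [-0.019, 1.0, 0.002], [-0.001, 0.002, -1.0]]
wrist_force: [-0.8, 2.3, 0.9]
width: 29.6
clock: 37.9
tcp_pos: [447.0, -40.8, 194.4]
eef_rot: [[-1.0, -0.019, 0.001], [-0.019, 1.0, -0.001], [-0.001, -0.001, -1.0]]
wrist_force: [-0.8, 0.6, 0.0]
width: 29.9
clock: 38.3
tcp_pos: [447.0, -45.0, 194.4]
eef_rot: [[-1.0, -0.019, 0.001], [-0.019, 1.0, 0.001], [-0.001, 0.001, -1.0]]
wrist_force: [1.2, 4.4, 0.4]
width: 29.8
```

View pics/s18.png

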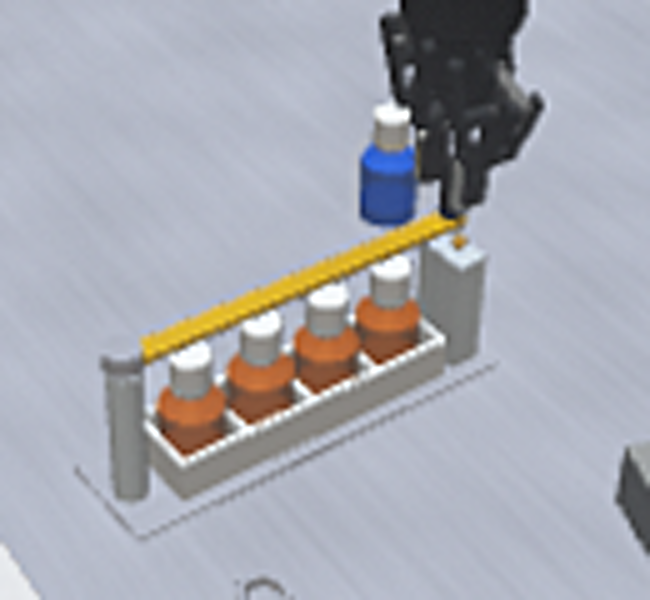

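```bash
python3 -m jog '[0,-0.007,0,0,0,0,0.3,0,0,0,0,0,0,0.3,0,0,0,0,0,0,0.3]'
python3 -m jog '[0,0.012,0,0,0,0,0.1,0,0.008,0,0,0,0,-0.1,0,0,-0.08,0,0,0,-0.3,0,0,-0.1,0,0,0,-0.3,0.02,0.15,-0.05,0,0,0,-0.3,0.02,0.16,0,0,0,0,-0.3,0,0.16,0,0,0,0,-0.3,0,0.05,0,0,0,0,-0.3]'
python3 - <<'E'
from h import *
S=vision.camera("scene");T=vision.camera("top")
cv2.imwrite("pics/s19.png",cv2.resize(S["frame"][130:310,220:420,::-1],None,fx=4,fy=3.3,interpolation=cv2.INTER_CUBIC))
cv2.imwrite("pics/t19.png",cv2.resize(T["frame"][150:270,70:290,::-1],None,fx=3.5,fy=4,interpolation=cv2.INTER_CUBIC))
E
```

```text
clock: 38.65
tcp_pos: [447.0, -45.6, 194.3]
eef_rot: [[-1.0, -0.021, 0.001], [-0.021, 1.0, 0.005], [-0.001, 0.005, -1.0]]
wrist_force: [2.3, 14.9, 2.0]
width: 30.0
clock: 39.45
tcp_pos: [431.3, 117.4, 263.9]
eef_rot: [[-1.0, -0.022, 0.001], [-0.022, 1.0, -0.0], [-0.001, -0.0, -1.0]]
wrist_force: [0.7, -0.7, -0.7]
width: 55.3
```

View pics/s19.png

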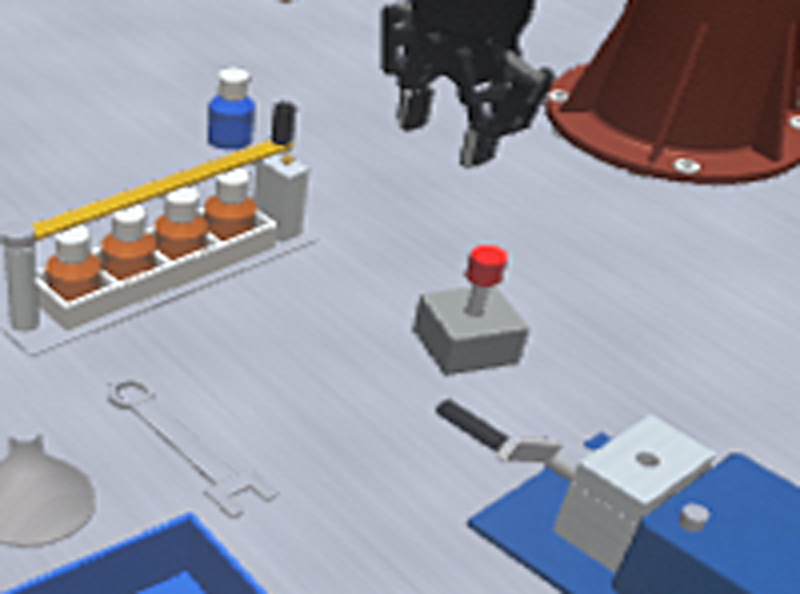

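View pics/t19.png

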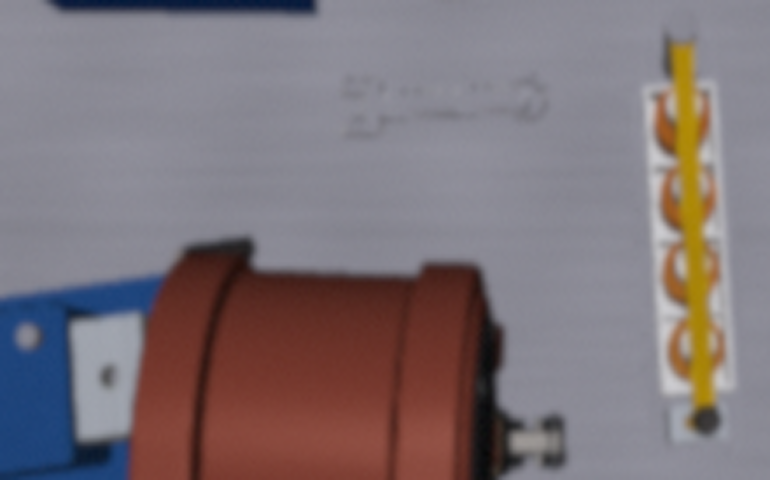

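```bash
python3 - <<'E'
from h import *
T=vision.camera("top");S=vision.camera("scene")
k=(706.5/3.5+70-.5,420.5/4+150-.5); K=ray(T,k,150)[:2]; d=K-np.array([690.5,-21.5]); print("knob",K,np.linalg.norm(d),"ang",np.radians(183.9-np.degrees(np.arctan2(d[1],d[0]))%360))
im=cv2.imread("pics/top0.png")[:,:,::-1].astype(int)
def red(g):
    m=(g[:,:,0]>150)&(g[:,:,1]<80)&(g[:,:,2]<80); m=m.astype(np.uint8)
    n,l,st,c=cv2.connectedComponentsWithStats(m); return [(c[i],st[i]) for i in range(1,n) if st[i,4]>20]
for c,s in red(im): print("red T",c,s,ray(T,c,112),ray(T,c,99))
ims=S["frame"].astype(int)
for c,s in red(ims): print("red S",c,s,ray(S,c,99))
cv2.imwrite("pics/t20.png",cv2.resize(cv2.imread("pics/top0.png")[190:300,60:210],None,fx=5,fy=5,interpolation=cv2.INTER_CUBIC))
E
```

```text
knob [446.33874452 -36.92651522] 244.64810657222904 ang 0.004970044830520352
red T [182.93846154 265.70769231] [179 262   9   9  65] [420.18434854 171.70789796 112.        ] [420.13457753 173.64840443  99.        ]
red S [450.33457249  88.09665428] [431  79  40  21 269] [-634.78293534 -219.82866392   99.        ]
red S [354.16129032  85.9516129 ] [346  83  17   7  62] [-247.39126871 -473.73422029   99.        ]
red S [370.1884058 171.1884058] [362 166  20  12  69] [210.35769432  78.55209785  99.        ]
red S [418.26470588 173.20588235] [416 169   6   9  34] [ 83.64793797 167.65076803  99.        ]
red S [403.56716418 179.3880597 ] [395 176  18   7  67] [151.98133151 165.74872162  99.        ]
red S [341.625 207.4  ] [338 205   8   6  40] [413.00397614 165.08646933  99.        ]
```

View pics/t20.png

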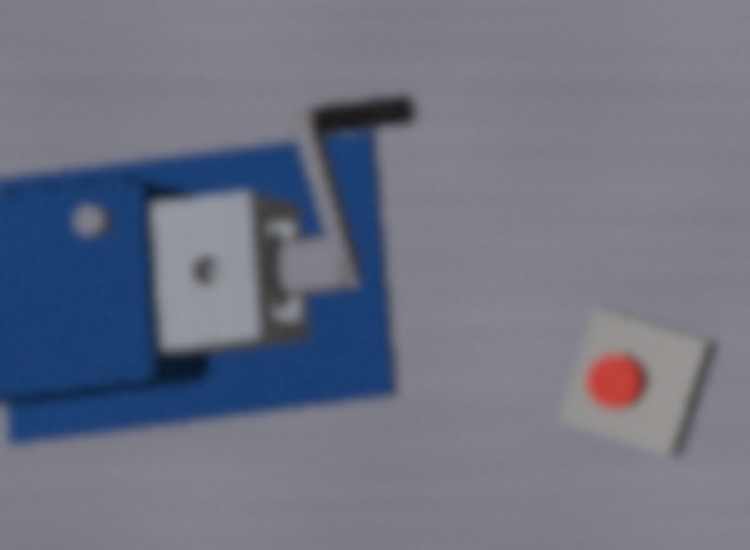

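```bash
python3 - <<'E'
from h import *
T=vision.camera("top");S=vision.camera("scene")
t=lambda X,Y:((X+.5)/5-.5+60,(Y+.5)/5-.5+190)
C=[ray(T,t(*c),91)[:2] for c in[(150,200),(254,192),(264,344),(160,352)]]
print(np.round(C,1), "ctr",np.mean(C,0))
b=ray(T,t(207,270),91)[:2]; print("bore",b)
u=C[0]-C[1]+C[3]-C[2]; print("yaxis ang",np.degrees(np.arctan2(u[1],u[0]))); v=C[0]-C[3]+C[1]-C[2]; print("xaxis ang",np.degrees(np.arctan2(v[1],v[0])))
w=ray(T,t(318,118),95)-ray(T,t(410,108),95); print("handle dir",np.degrees(np.arctan2(w[1],w[0])))
im=cv2.imread("pics/scene0.png")
s=lambda X,Y:(X/3+150,Y/3+130)
print("bore S",ray(S,s(696,418),91))
a=np.radians(90+ (np.degrees(np.arctan2(v[1],v[0])))) ; y=np.array([np.cos(a),np.sin(a)]); x=np.array([y[1],-y[0]])
ax=b-85*y; print("crank axis",ax,"x",x,"y",y)
for th in (.7,.75,.8,.85,.9,.95,1.0,1.05,1.1):
    h=np.array([*(ax+85*np.sin(th)*x),44+85*np.cos(th)]); print(th,h.round(1),"T",proj(T,h).round(1),"S",proj(S,h).round(1))
print("obs T",t(365,113),"S",s(565,388))
E
```

```text
[[506.6 406.1]
 [510.8 355.5]
 [437.  346.4]
 [432.9 396.5]] ctr [471.83077981 376.11130816]
bore [472.59368868 376.15950492]
yaxis ang 94.66724792041674
xaxis ang 7.22882084642894
handle dir 96.60340947320037
bore S [476.57927647 379.43203333  91.        ]
crank axis [483.28943162 291.83512479] x [0.99205153 0.12583227] y [-0.12583227  0.99205153]
0.7 [537.6 298.7 109. ] T [132.2 216.5] S [341.3 252.6]
0.75 [540.8 299.1 106.2] T [132.4 215.3] S [340.2 254. ]
0.8 [543.8 299.5 103.2] T [132.6 214.2] S [339.2 255.4]
0.85 [546.6 299.9 100.1] T [132.9 213.2] S [338.2 256.8]
0.9 [549.3 300.2  96.8] T [133.1 212.2] S [337.3 258.2]
0.95 [551.9 300.5  93.4] T [133.4 211.4] S [336.4 259.6]
1.0 [554.2 300.8  89.9] T [133.7 210.6] S [335.5 261. ]
1.05 [556.4 301.1  86.3] T [134.  209.9] S [334.7 262.4]
1.1 [558.4 301.4  82.6] T [134.3 209.3] S [333.9 263.8]
obs T (132.6, 212.2) S (338.33333333333337, 259.33333333333337)
```

```bash
python3 plan.py 420.2 171.7 225 96.3 10 -0.3
```

```text
at [432.  113.4 263.4] yaw -179.0 w 55.4 q6 -3.2
max shift 5.8 turn 8.474213665463108
0.004,0.02,0.013,0,0,0.188,-0.3,  0.006,0.019,0.013,0,0,0.188,-0.3,  0.009,0.018,0.013,0,0,0.188,-0.3,  0.012,0.016,0.013,0,0,0.188,-0.3,  0.014,0.014,0.013,0,0,0.188,-0.3,  0.016,0.012,0.013,0,0,0.188,-0.3,  0.017,0.01,0.013,0,0,0.188,-0.3,  0.019,0.007,0.013,0,0,0.188,-0.3,  0.019,0.004,0.013,0,0,0.188,-0.3,  0.02,0.001,0.013,0,0,0.188,-0.3
```

```bash
python3 -m jog '[0.004,0.02,0.013,0,0,0.188,-0.3,  0.006,0.019,0.013,0,0,0.188,-0.3,  0.009,0.018,0.013,0,0,0.188,-0.3,  0.012,0.016,0.013,0,0,0.188,-0.3,  0.014,0.014,0.013,0,0,0.188,-0.3,  0.016,0.012,0.013,0,0,0.188,-0.3,  0.017,0.01,0.013,0,0,0.188,-0.3,  0.019,0.007,0.013,0,0,0.188,-0.3,  0.019,0.004,0.013,0,0,0.188,-0.3,  0.02,0.001,0.013,0,0,0.188,-0.3]'
python3 -m jog '[0,0,0,0,0,0,-0.3,0,0,0,0,0,0,-0.3,0,0,0,0,0,0,-0.3]'
python3 plan.py 420.2 171.7 165 96.3 3 -0.3
python3 - <<'E'
from h import *
S=vision.camera("scene")
cv2.imwrite("pics/s21.png",cv2.resize(S["frame"][150:250,290:390,::-1],None,fx=6,fy=6,interpolation=cv2.INTER_CUBIC))
E
```

```text
clock: 40.75
tcp_pos: [420.2, 172.1, 224.2]
eef_rot: [[-0.105, 0.994, 0.001], [0.994, 0.105, -0.0], [-0.0, 0.0, -1.0]]
wrist_force: [0.3, 0.4, -1.0]
width: 55.7
clock: 41.05
tcp_pos: [420.2, 172.4, 224.7]
eef_rot: [[-0.116, 0.993, 0.001], [0.993, 0.116, -0.0], [-0.0, 0.001, -1.0]]
wrist_force: [0.9, -0.1, -0.5]
width: 55.3
at [420.2 172.4 224.7] yaw 96.7 w 55.3 q6 89.1
max shift 19.9 turn 0.11919003370214314
-0.001,0,0.066,0,0,0.003,-0.3,  -0.001,0,0.066,0,0,0.003,-0.3,  -0.001,0,0.066,0,0,0.003,-0.3
```

View pics/s21.png

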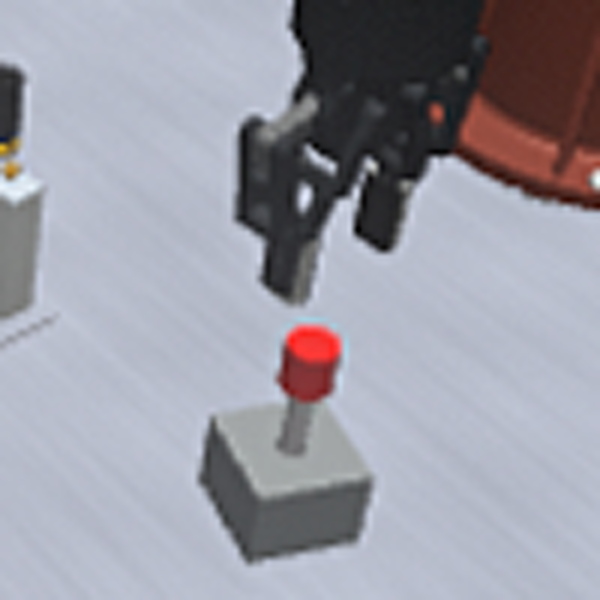

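```bash
python3 - <<'E'
from h import *
S=vision.camera("scene");T=vision.camera("top")
s=lambda X,Y:((X+.5)/6-.5+290,(Y+.5)/6-.5+150)
print("top face",ray(S,s(312,346),112)); print("bottom head ctr ~",ray(S,s(307,385),86)); print("shank at stand",ray(S,s(292,450),45))
for z in (145,150,155,160): print(z,(proj(S,[420.2,172.4,z])-[290,150])*6)
print(lm(S,"pin_head"),lm(S,"pin"))
im=cv2.imread("pics/top0.png")
# stand corners top z45
t=lambda X,Y:((X+.5)/5-.5+60,(Y+.5)/5-.5+190)
C=[ray(T,t(*c),45)[:2] for c in[(598,308),(712,343),(673,456),(560,420)]]; print(np.round(C,1),np.mean(C,0))
C=[ray(S,s(*c),45)[:2] for c in[(213,418),(315,400),(373,470),(255,500)]]; print(np.round(C,1),np.mean(C,0))
E
```

```text
top face [424.62751917 174.62963369 112.        ]
bottom head ctr ~ [422.00242522 174.42724869  86.        ]
shank at stand [423.97211269 175.52520607  45.        ]
145 [325.08227571 283.33894484]
150 [326.90498658 274.91110285]
155 [328.73985427 266.42705021]
160 [330.58700081 257.88622268]
[(0.55, array([341.9, 208.6]))] [(0.73, array([266.9, 212.6])), (0.5, array([336.6, 231. ]))]
[[456.3 192.3]
 [438.9 133.9]
 [382.5 152.2]
 [400.2 209.7]] [419.48753791 172.0444177 ]
[[442.2 137.9]
 [389.7 154.3]
 [399.8 206.4]
 [462.1 192.2]] [423.45491646 172.69450401]
```

```bash
python3 -m jog '[-0.001,0,0.066,0,0,0.003,-0.3,  -0.001,0,0.066,0,0,0.003,-0.3,  0,0,0.066,0,0,0.003,-0.3,0,0,0,0,0,0,-0.3,0,0,0,0,0,0,0,0,0,0,0,0,0,0.2,0,0,0,0,0,0,0.6,0,0,0,0,0,0,0.6,0,0,0,0,0,0,0.6]' 40
python3 - <<'E'
from h import *
for i in range(3):S=vision.camera("scene")
s=arm.observe();print(s["tcp_pos"],s["width"],s["wrist_force"],s["torque"])
cv2.imwrite("pics/s22.png",cv2.resize(S["frame"][150:250,290:390,::-1],None,fx=6,fy=6,interpolation=cv2.INTER_CUBIC))
E
python3 plan.py - - 275 - 4 0.6
```

```text
clock: 42.2
tcp_pos: [420.7, 172.6, 166.4]
eef_rot: [[-0.106, 0.994, 0.003], [0.994, 0.106, 0.0], [0.0, 0.003, -1.0]]
wrist_force: [-0.7, -0.2, 6.2]
width: 24.1
[420.64442959 172.5739289  166.40850685] 24.449216501974238 [-1.24224436  0.3358818   6.58050524] [0.05604727 0.27651902 0.04279917]
at [420.6 172.6 166.4] yaw 96.1 w 24.4 q6 89.6
max shift 27.1 turn 0.03732611510895241
0,0,-0.09,0.001,0,0,0.6,  0,0,-0.09,0.001,0,0,0.6,  0,0,-0.09,0.001,0,0,0.6,  0,0,-0.09,0.001,0,0,0.6
```

View pics/s22.png

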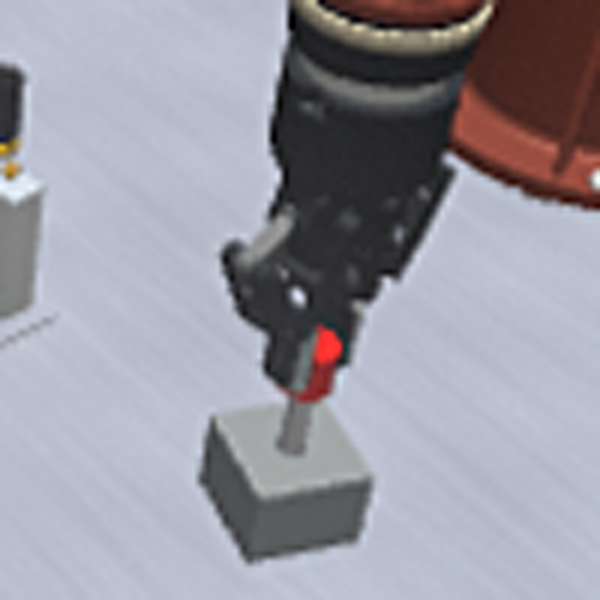

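```bash
python3 -m jog '[0,0,-0.09,0,0,0,0.6,  0,0,-0.09,0,0,0,0.6,  0,0,-0.09,0,0,0,0.6,  0,0,-0.09,0,0,0,0.6,0,0,0,0,0,0,0.6,0,0,0,0,0,0,0.6]'
python3 plan.py 472.4 376.7 272 96.3 7 0.6
```

```text
clock: 42.95
tcp_pos: [420.3, 172.5, 273.5]
eef_rot: [[-0.106, 0.994, 0.002], [0.994, 0.106, 0.0], [0.0, 0.002, -1.0]]
wrist_force: [-0.9, -1.0, -1.8]
width: 24.5
at [420.3 172.5 273.5] yaw 96.1 w 24.5 q6 89.6
max shift 29.2 turn 0.03126511593706601
0.094,0.035,0.001,0,0,-0.001,0.6,  0.094,0.035,0.001,0,0,-0.001,0.6,  0.094,0.035,0.001,0,0,-0.001,0.6,  0.094,0.035,0.001,0,0,-0.001,0.6,  0.094,0.035,0.001,0,0,-0.001,0.6,  0.094,0.035,0.001,0,0,-0.001,0.6,  0.094,0.035,0.001,0,0,-0.001,0.6
```

```bash
python3 -m jog '[0.094,0.035,0,0,0,0,0.6,  0.094,0.035,0,0,0,0,0.6,  0.094,0.035,0,0,0,0,0.6,  0.094,0.035,0,0,0,0,0.6,  0.094,0.035,0,0,0,0,0.6,  0.094,0.035,0,0,0,0,0.6,  0.094,0.035,0,0,0,0,0.6,0,0,0,0,0,0,0.6,0,0,0,0,0,0,0.6,0,0,0,0,0,0,0.6]'
python3 - <<'E'
from h import *
for i in range(3):S=vision.camera("scene")
s=arm.observe();print(s["tcp_pos"],s["width"],s["wrist_force"],s["torque"])
cv2.imwrite("pics/s23.png",cv2.resize(S["frame"][190:310,310:430,::-1],None,fx=5,fy=5,interpolation=cv2.INTER_CUBIC))
E
python3 plan.py 472.4 376.7 262 96.3 2 0.6
```

```text
clock: 43.95
tcp_pos: [471.7, 375.9, 272.3]
eef_rot: [[-0.106, 0.994, -0.001], [0.994, 0.106, -0.001], [-0.001, -0.001, -1.0]]
wrist_force: [-0.3, -1.0, -0.6]
width: 24.4
[471.95831611 375.86289601 273.15039234] 24.617996334701445 [ 0.62224996 -0.38591559 -0.25743439] [ 0.02403875  0.06791864 -0.01486033]
at [472.  375.9 273.2] yaw 96.1 w 24.6 q6 110.1
max shift 5.6 turn 0.12229188051995048
0.001,0.001,0.019,0,0,-0.003,0.6,  0.001,0.001,0.019,0,0,-0.003,0.6
```

View pics/s23.png

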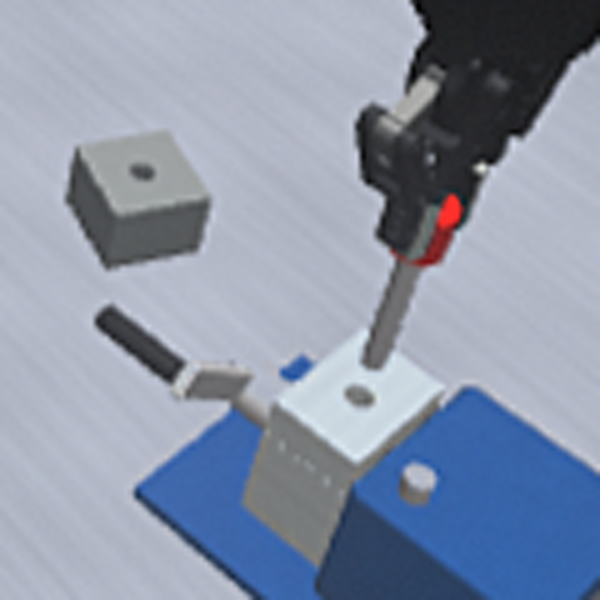

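```bash
python3 - <<'E'
from h import *
S=vision.camera("scene")
s=lambda X,Y:((X+.5)/5-.5+310,(Y+.5)/5-.5+190)
f=(proj(S,[472,375.3,111.8])-[310,190]+.5)*5-.5; print("foot pred",f)
print("top of shank pred",(proj(S,[472,375.3,192.8])-[310,190]+.5)*5-.5)
print("bore pred",(proj(S,[472.4,376.1,91])-[310,190]+.5)*5-.5)
print("bore S",ray(S,s(359,395),91),"stand hole S",ray(S,s(143,171),45),"(true ~420,172)")
print("foot S",ray(S,s(373,363),111.8))
cv2.imwrite("pics/s24.png",cv2.resize(S["frame"][230:280,360:410,::-1],None,fx=12,fy=12,interpolation=cv2.INTER_CUBIC))
E
```

```text
foot pred [372.50817286 360.79268313]
top of shank pred [416.02157519 242.14354643]
bore pred [362.86412034 390.38009654]
bore S [476.13267513 377.10585027  91.        ] stand hole S [421.86546096 172.95264526  45.        ] (true ~420,172)
foot S [472.82774684 376.37008051 111.8       ]
```

View pics/s24.png

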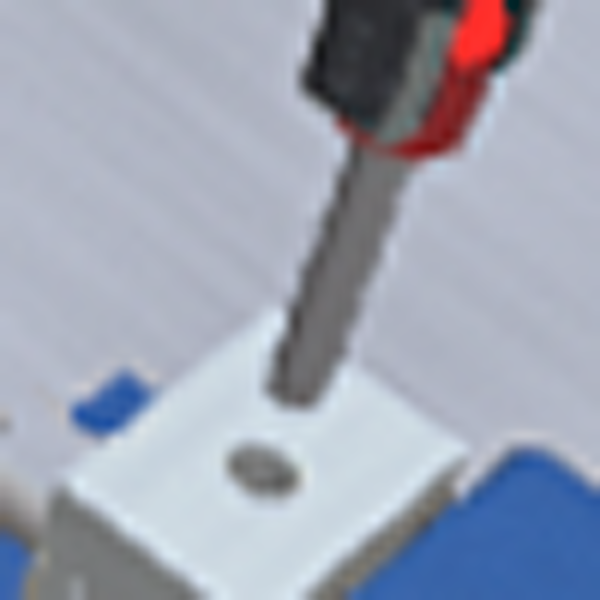

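```bash
python3 -m jog '[0.003,0.003,0.03,0,0,0,0.6,  0,0,0.029,0,0,0,0.6,0,0,0,0,0,0,0.6,0,0,0,0,0,0,0.6,0,0,0,0,0,0,0.6]'
python3 - <<'E'
from h import *
for i in range(3):S=vision.camera("scene")
s=arm.observe();print(s["tcp_pos"],s["width"],s["wrist_force"],s["torque"])
cv2.imwrite("pics/s25.png",cv2.resize(S["frame"][230:280,360:410,::-1],None,fx=12,fy=12,interpolation=cv2.INTER_CUBIC))
E
```

```text
clock: 44.65
tcp_pos: [472.8, 377.6, 255.5]
eef_rot: [[-0.106, 0.994, 0.001], [0.994, 0.106, 0.0], [0.0, 0.001, -1.0]]
wrist_force: [-0.3, 0.2, -0.6]
width: 24.1
[472.90814941 377.67290943 255.70842494] 24.314635019020283 [ 0.39628821 -0.30565032 -0.96771581] [-0.0258169  0.000452   0.0127808]
```

View pics/s25.png

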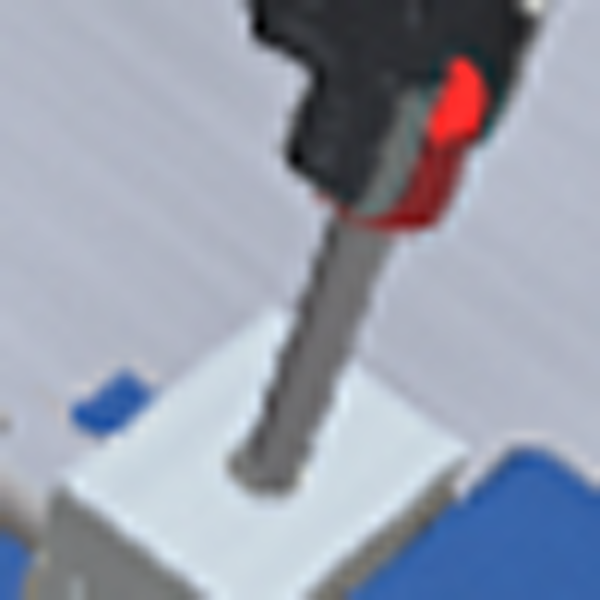

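```bash
python3 -m jog '[-0.004,0.006,0,0,0,0,0.6,0,0,0.01,0,0,0,0.6,0,0,0.01,0,0,0,0.6,0,0,0,0,0,0,0.6,0,0,0,0,0,0,0.6]'
python3 - <<'E'
from h import *
for i in range(3):S=vision.camera("scene")
s=arm.observe();print(s["tcp_pos"],s["width"],s["wrist_force"],s["torque"])
E
python3 -m jog '[0,0,0.01,0,0,0,0.6,0,0,0.01,0,0,0,0.6,0,0,0,0,0,0,0.6,0,0,0,0,0,0,0.6]'
python3 - <<'E'
from h import *
for i in range(3):S=vision.camera("scene")
s=arm.observe();print(s["tcp_pos"],s["width"],s["wrist_force"],s["torque"])
cv2.imwrite("pics/s26.png",cv2.resize(S["frame"][230:280,360:410,::-1],None,fx=12,fy=12,interpolation=cv2.INTER_CUBIC))
E
```

```text
clock: 45.3
tcp_pos: [474.6, 376.5, 249.1]
eef_rot: [[-0.106, 0.994, 0.0], [0.994, 0.106, -0.0], [-0.0, 0.0, -1.0]]
wrist_force: [1.0, 0.1, -0.3]
width: 24.2
[474.64310439 376.58755515 249.40517598] 24.14109059144398 [-0.72672941  0.25998292 -0.93454969] [-0.00371447  0.09831152 -0.07780453]
clock: 45.85
tcp_pos: [474.6, 376.5, 243.1]
eef_rot: [[-0.106, 0.994, 0.0], [0.994, 0.106, -0.0], [-0.0, 0.0, -1.0]]
wrist_force: [-0.9, 0.4, -1.8]
width: 24.5
[474.63904064 376.53347043 243.30111036] 24.42486819185383 [-0.01197905  0.00217408 -1.60517352] [-0.05079442  0.3210298  -0.00941021]
```

View pics/s26.png

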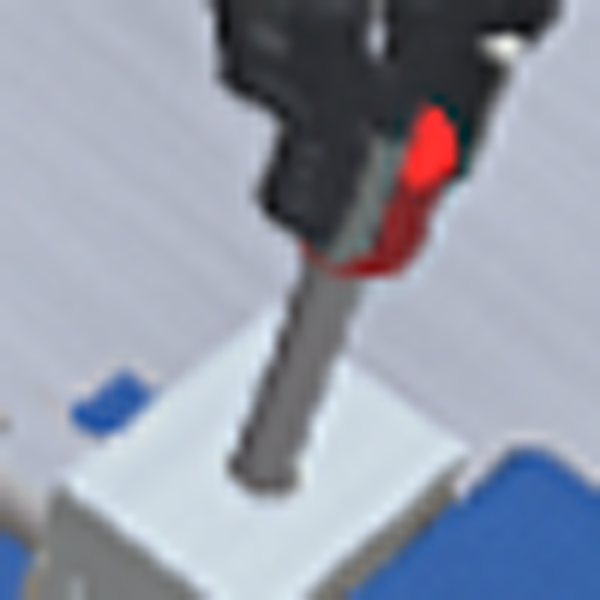

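```bash
python3 -m jog '[0,0,0.015,0,0,0,0.6,0,0,0.015,0,0,0,0.6,0,0,0.015,0,0,0,0.6,0,0,0.01,0,0,0,0.6,0,0,0,0,0,0,0.6,0,0,0,0,0,0,0.6,0,0,0,0,0,0,0.6]'
python3 - <<'E'
from h import *
for i in range(3):S=vision.camera("scene")
s=arm.observe();print(s["tcp_pos"],s["width"],s["wrist_force"],s["torque"])
E
```

```text
clock: 46.7
tcp_pos: [474.6, 376.5, 226.8]
eef_rot: [[-0.106, 0.994, 0.0], [0.994, 0.106, 0.0], [-0.0, 0.0, -1.0]]
wrist_force: [-1.8, -0.8, -2.4]
width: 24.1
[474.63274155 376.55985313 226.84371513] 24.51138659949616 [-1.37366097  0.08119823 -1.52047439] [-0.0890307   0.46547486 -0.02513517]
```

```bash
python3 -m jog '[0,0,0,0,0,0,0.3,0,0,0,0,0,0,-0.2,0,0,0,0,0,0,-0.2,0,0,0,0,0,0,-0.2,0,0,-0.08,0,0,0,-0.2,0,0,-0.1,0,0,0,-0.2,0,0,0,0,0,0,-0.2]'
python3 - <<'E'
from h import *
for i in range(2):S=vision.camera("scene")
s=arm.observe();print(s["tcp_pos"],s["width"],s["wrist_force"],s["torque"])
cv2.imwrite("pics/s27.png",cv2.resize(S["frame"][210:290,320:410,::-1],None,fx=8,fy=7,interpolation=cv2.INTER_CUBIC))
print(lm(S,"crank_handle"))
E
python3 plan.py 548 299.5 270 96.3 4 -0.3
```

```text
clock: 47.55
tcp_pos: [476.0, 377.2, 285.5]
eef_rot: [[-0.106, 0.994, 0.006], [0.994, 0.106, 0.003], [0.002, 0.007, -1.0]]
wrist_force: [-0.6, 0.5, 0.4]
width: 51.3
[475.10196125 376.75785676 281.57093536] 51.254255143023656 [ 0.45125345  0.30421537 -0.25799849] [ 0.0266645   0.03069701 -0.00489719]
[(0.71, array([334.7, 255.9])), (0.33, array([241.8, 218.5]))]
at [474.7 376.5 280.5] yaw 96.1 w 50.8 q6 110.0
max shift 19.3 turn 0.0496834266355536
-0.07,0.054,0.009,0,0,-0.001,-0.3,  -0.07,0.054,0.009,0,0,-0.001,-0.3,  -0.07,0.054,0.009,0,0,-0.001,-0.3,  -0.07,0.054,0.009,0,0,-0.001,-0.3
```

View pics/s27.png

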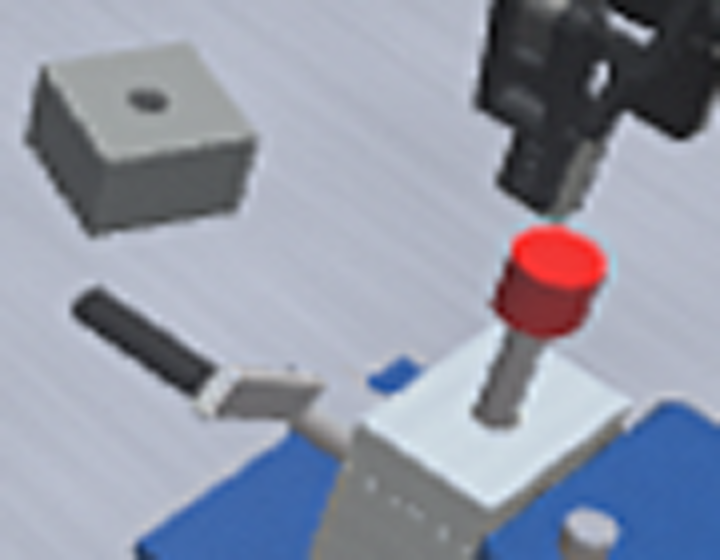

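```bash
python3 -m jog '[-0.07,0.054,0.009,0,0,0,-0.3,  -0.07,0.054,0.009,0,0,0,-0.3,  -0.07,0.054,0.009,0,0,0,-0.3,  -0.07,0.054,0.009,0,0,0,-0.3,0,0,0.1,0,0,0,-0.3,0,0,0.1,0,0,0,-0.3,0,0,0,0,0,0,-0.3,0,0,0,0,0,0,-0.3,0,0,0,0,0,0,-0.3]'
python3 - <<'E'
from h import *
for i in range(3):S=vision.camera("scene")
s=arm.observe();print(s["tcp_pos"],s["width"],s["wrist_force"],s["torque"])
cv2.imwrite("pics/s28.png",cv2.resize(S["frame"][200:290,320:420,::-1],None,fx=7,fy=6.5,interpolation=cv2.INTER_CUBIC))
E
python3 plan.py 550 299.5 160 96.3 4 -0.3
```

```text
clock: 48.6
tcp_pos: [548.5, 300.3, 211.7]
eef_rot: [[-0.107, 0.994, 0.002], [0.994, 0.107, 0.001], [0.0, 0.002, -1.0]]
wrist_force: [0.5, -0.6, 0.8]
width: 55.5
[548.69202241 300.29685387 211.79182967] 55.63454068509627 [0.14616676 0.57747415 0.46484187] [0.00239289 0.02576736 0.01869887]
at [548.7 300.3 211.8] yaw 96.1 w 55.6 q6 100.6
max shift 12.9 turn 0.06154829830457186
-0.001,0.001,0.043,0.001,0,-0.001,-0.3,  -0.001,0.001,0.043,0.001,0,-0.001,-0.3,  -0.001,0.001,0.043,0.001,0,-0.001,-0.3,  -0.001,0.001,0.043,0.001,0,-0.001,-0.3
```

View pics/s28.png

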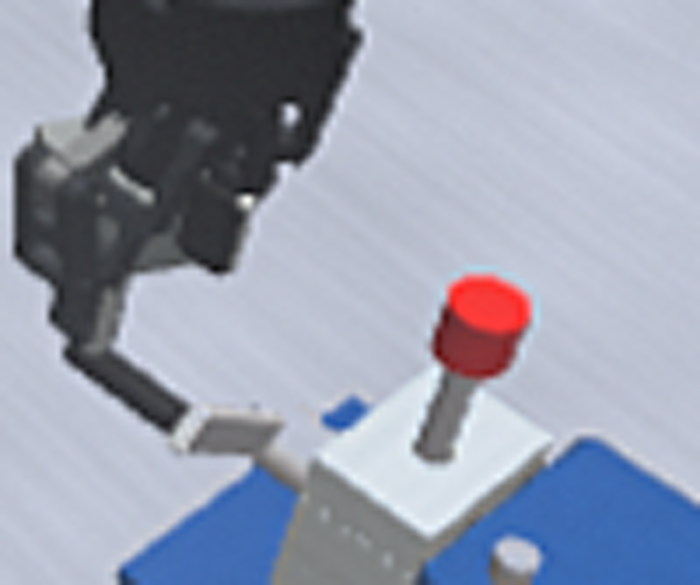

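```bash
python3 -m jog '[-0.001,0.001,0.043,0,0,0,-0.3,  -0.001,0.001,0.043,0,0,0,-0.3,  -0.001,0.001,0.043,0,0,0,-0.3,  0,0.001,0.043,0,0,0,-0.3,0,0,0,0,0,0,0.2,0,0,0,0,0,0,0.4,0,0,0,0,0,0,0.4]' 20
python3 - <<'E'
from h import *
for i in range(3):S=vision.camera("scene")
s=arm.observe();print(s["tcp_pos"],s["width"],s["wrist_force"],s["torque"])
cv2.imwrite("pics/s29.png",cv2.resize(S["frame"][200:290,320:420,::-1],None,fx=7,fy=6.5,interpolation=cv2.INTER_CUBIC))
E
```

```text
clock: 49.45
tcp_pos: [549.7, 299.3, 159.1]
eef_rot: [[-0.106, 0.994, 0.001], [0.994, 0.106, 0.0], [0.0, 0.001, -1.0]]
wrist_force: [0.2, 0.9, 0.3]
width: 25.3
[549.80680643 299.27255294 159.24014691] 25.281704263235092 [-0.3818456   0.62638529  0.08571382] [-0.03476864  0.03394639  0.00267608]
```

View pics/s29.png

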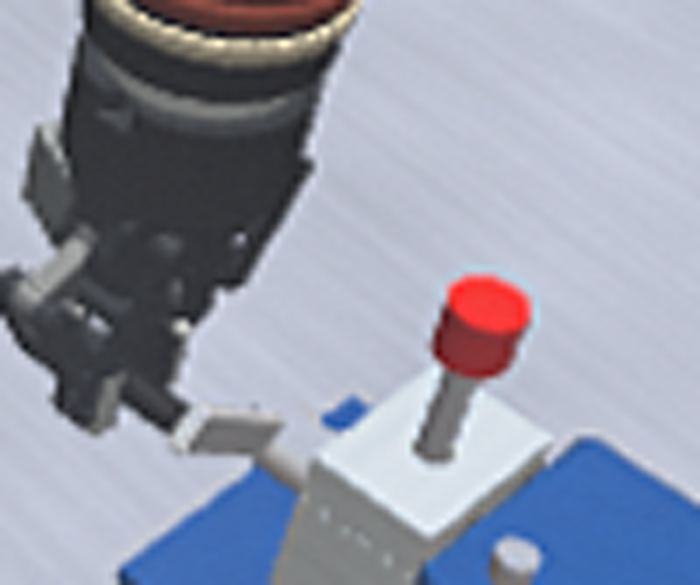

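```bash
python3 -m jog '[0,-0.013,-0.01,0,0,0,0.4,0,-0.013,-0.01,0,0,0,0.4,0,-0.013,-0.01,0,0,0,0.4,0,-0.013,-0.009,0,0,0,0.4,0,-0.014,-0.009,0,0,0,0.4,0,-0.014,-0.009,0,0,0,0.4,0,-0.009,-0.006,0,0,0,0.4,0,-0.009,-0.005,0,0,0,0.4,0,-0.009,-0.005,0,0,0,0.4,0,-0.009,-0.005,0,0,0,0.4]'
python3 - <<'E'
from h import *
for i in range(2):S=vision.camera("scene")
s=arm.observe();print(s["tcp_pos"],s["width"],s["wrist_force"],s["torque"])
cv2.imwrite("pics/s30.png",cv2.resize(S["frame"][200:290,320:420,::-1],None,fx=7,fy=6.5,interpolation=cv2.INTER_CUBIC))
E
```

```text
clock: 50.6
tcp_pos: [515.8, 295.7, 183.7]
eef_rot: [[-0.106, 0.994, 0.005], [0.994, 0.106, 0.001], [0.001, 0.005, -1.0]]
wrist_force: [3.7, 1.1, 3.8]
width: 25.9
[515.28020941 295.70847281 183.33356381] 25.553898754009104 [4.63506952 1.02415071 2.51584401] [ 0.17360276 -0.91621714  0.03864315]
```

View pics/s30.png

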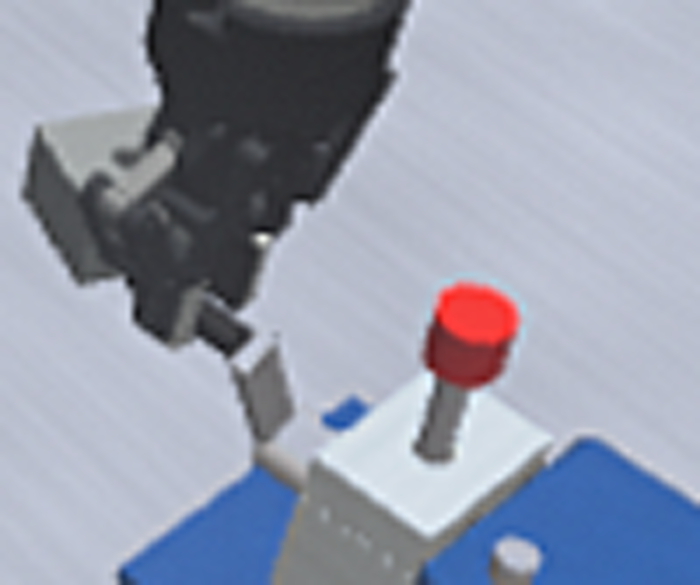

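```bash
python3 -m jog '[0,-0.01,-0.004,0,0,0,0.4,0,-0.01,-0.004,0,0,0,0.4,0,0,0,0,0,0,0.4]'
python3 -m jog '[0,-0.01,-0.004,0,0,0,0.4,0,-0.01,-0.004,0,0,0,0.4,0,0,0,0,0,0,0.4]'
python3 -m jog '[0,-0.01,-0.003,0,0,0,0.4,0,-0.01,-0.003,0,0,0,0.4,0,0,0,0,0,0,0.4]'
python3 - <<'E'
from h import *
for i in range(1):S=vision.camera("scene")
s=arm.observe();print(s["tcp_pos"],s["width"],s["wrist_force"],s["torque"])
cv2.imwrite("pics/s31.png",cv2.resize(S["frame"][200:290,320:420,::-1],None,fx=7,fy=6.5,interpolation=cv2.INTER_CUBIC))
E
```

```text
clock: 51.0
tcp_pos: [508.4, 294.8, 184.3]
eef_rot: [[-0.106, 0.994, 0.0], [0.994, 0.106, -0.0], [-0.0, 0.0, -1.0]]
wrist_force: [2.4, -0.2, 1.6]
width: 25.5
clock: 51.3
tcp_pos: [502.3, 294.1, 186.6]
eef_rot: [[-0.106, 0.994, -0.0], [0.994, 0.106, -0.0], [-0.0, -0.0, -1.0]]
wrist_force: [0.3, 0.5, 2.3]
width: 25.5
clock: 51.6
tcp_pos: [496.3, 293.5, 188.4]
eef_rot: [[-0.106, 0.994, -0.0], [0.994, 0.106, -0.0], [-0.0, -0.0, -1.0]]
wrist_force: [1.3, 0.3, 0.1]
width: 25.6
[496.36114015 293.54246381 188.26377926] 25.54687971808344 [0.30048667 0.04420295 1.81341993] [-0.01181939 -0.10570327  0.00399693]
```

View pics/s31.png

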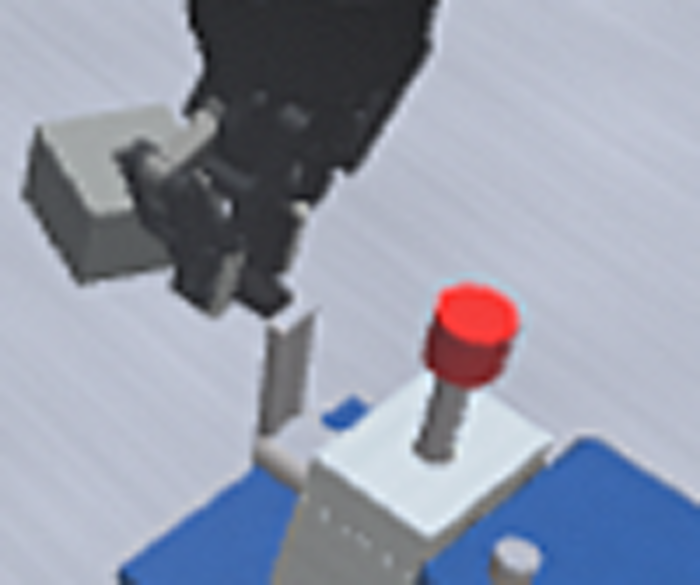

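```bash
python3 -m jog '[0,-0.01,-0.002,0,0,0,0.4,0,-0.01,-0.002,0,0,0,0.4,0,0,0,0,0,0,0.4]'
python3 -m jog '[0,-0.01,-0.001,0,0,0,0.4,0,-0.01,-0.001,0,0,0,0.4,0,0,0,0,0,0,0.4]'
python3 - <<'E'
from h import *
S=vision.camera("scene")
cv2.imwrite("pics/s32a.png",cv2.resize(S["frame"][200:290,320:420,::-1],None,fx=4,fy=4,interpolation=cv2.INTER_CUBIC))
E
python3 -m jog '[0,-0.01,0,0,0,0,0.4,0,-0.01,0,0,0,0,0.4,0,0,0,0,0,0,0.4]'
python3 - <<'E'
from h import *
for i in range(1):S=vision.camera("scene")
s=arm.observe();print(s["tcp_pos"],s["width"],s["wrist_force"],s["torque"])
b=cv2.resize(S["frame"][200:290,320:420,::-1],None,fx=4,fy=4,interpolation=cv2.INTER_CUBIC)
cv2.imwrite("pics/s32.png",np.hstack([cv2.imread("pics/s32a.png"),b]))
E
```

```text
clock: 51.95
tcp_pos: [490.5, 292.9, 189.7]
eef_rot: [[-0.106, 0.994, 0.0], [0.994, 0.106, -0.0], [-0.0, 0.0, -1.0]]
wrist_force: [0.4, -0.4, 0.7]
width: 25.7
clock: 52.25
tcp_pos: [484.6, 292.3, 190.4]
eef_rot: [[-0.106, 0.994, 0.0], [0.994, 0.106, 0.0], [0.0, 0.0, -1.0]]
wrist_force: [0.8, 0.2, 0.6]
width: 25.7
clock: 52.6
tcp_pos: [478.6, 291.6, 190.2]
eef_rot: [[-0.107, 0.994, 0.0], [0.994, 0.107, 0.0], [0.0, 0.0, -1.0]]
wrist_force: [0.9, 0.7, 1.0]
width: 25.2
[478.60962775 291.63105347 190.16047738] 26.093200703294407 [-0.04896721 -0.79781058  0.53838625] [ 0.005512   -0.05391863 -0.00879111]
```

View pics/s32.png

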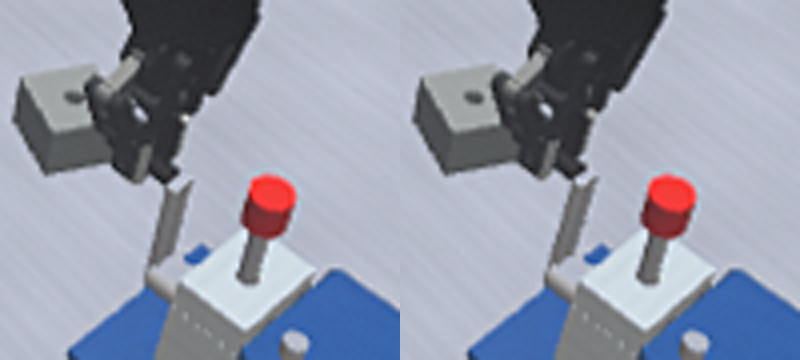

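```bash
python3 -m jog '[0,-0.01,0,0,0,0,0.4,0,-0.01,0.001,0,0,0,0.4,0,0,0,0,0,0,0.4]'
python3 -m jog '[0,-0.01,0.002,0,0,0,0.4,0,-0.01,0.002,0,0,0,0.4,0,0,0,0,0,0,0.4]'
python3 - <<'E'
from h import *
S=vision.camera("scene")
cv2.imwrite("pics/s33a.png",cv2.resize(S["frame"][200:290,320:420,::-1],None,fx=4,fy=4,interpolation=cv2.INTER_CUBIC))
E
python3 -m jog '[0,-0.01,0.003,0,0,0,0.4,0,-0.01,0.003,0,0,0,0.4,0,0,0,0,0,0,0.4]'
python3 - <<'E'
from h import *
for i in range(1):S=vision.camera("scene")
s=arm.observe();print(s["tcp_pos"],s["width"],s["wrist_force"],s["torque"])
b=cv2.resize(S["frame"][200:290,320:420,::-1],None,fx=4,fy=4,interpolation=cv2.INTER_CUBIC)
cv2.imwrite("pics/s33.png",np.hstack([cv2.imread("pics/s33a.png"),b]))
E
```

```text
clock: 52.95
tcp_pos: [472.6, 291.0, 189.9]
eef_rot: [[-0.107, 0.994, 0.0], [0.994, 0.107, 0.0], [-0.0, 0.0, -1.0]]
wrist_force: [0.6, 0.3, -0.3]
width: 25.3
clock: 53.25
tcp_pos: [466.6, 290.3, 188.6]
eef_rot: [[-0.106, 0.994, -0.0], [0.994, 0.106, -0.0], [-0.0, -0.0, -1.0]]
wrist_force: [0.7, 0.5, 0.4]
width: 25.5
clock: 53.6
tcp_pos: [460.6, 289.7, 186.7]
eef_rot: [[-0.106, 0.994, 0.0], [0.994, 0.106, -0.0], [-0.0, 0.0, -1.0]]
wrist_force: [-0.0, -0.4, -0.8]
width: 25.7
[460.71931581 289.70983025 186.80509804] 25.405096861625804 [ 0.07528642 -0.87545995 -0.1511135 ] [ 0.05909477 -0.01754644  0.02406723]
```

View pics/s33.png

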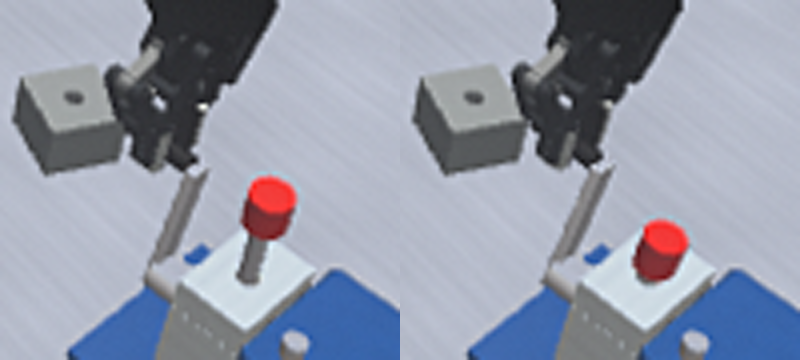

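```bash
python3 -m jog '[0,0.01,0,0,0,0,0,0,0,0,0,0,0,0,0,0,-0.08,0,0,0,0,0,0,-0.1,0,0,0,0.3,0,0,-0.05,0,0,0,0.8,0,0,0,0,0,0,1,0,0,0,0,0,0,1,0,0,0,0,0,0,1]' 40
python3 - <<'E'
from h import *
for i in range(2):S=vision.camera("scene")
s=arm.observe();print(s["tcp_pos"],s["width"],s["wrist_force"],s["torque"])
cv2.imwrite("pics/s34.png",cv2.resize(S["frame"][200:290,320:420,::-1],None,fx=7,fy=6.5,interpolation=cv2.INTER_CUBIC))
E
python3 plan.py 474.5 376.2 240 96.3 4 1
```

```text
clock: 54.45
tcp_pos: [463.6, 289.9, 254.4]
eef_rot: [[-0.106, 0.994, -0.002], [0.994, 0.106, -0.001], [-0.0, -0.002, -1.0]]
wrist_force: [-0.1, -0.5, 0.3]
width: -0.2
[463.57645667 289.90107034 254.5847775 ] 0.22928819522198676 [-0.80396875 -0.45436624  0.3259621 ] [ 0.02969168 -0.04689667 -0.0395308 ]
at [463.6 289.9 254.6] yaw 96.1 w 0.2 q6 102.2
max shift 21.6 turn 0.05334444270661127
0.071,0.017,0.012,0,0,-0.001,1,  0.071,0.017,0.012,0,0,-0.001,1,  0.071,0.017,0.012,0,0,-0.001,1,  0.071,0.017,0.012,0,0,-0.001,1
```

View pics/s34.png

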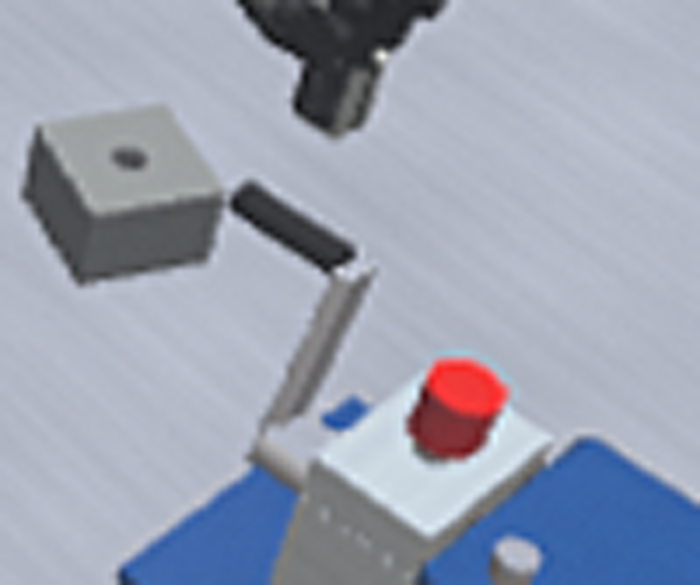

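```bash
python3 -m jog '[0.071,0.017,0.012,0,0,0,1,  0.071,0.017,0.012,0,0,0,1,  0.071,0.017,0.012,0,0,0,1,  0.071,0.017,0.012,0,0,0,1,0,0,0.03,0,0,0,1,0,0,0.03,0,0,0,1,0,0,0,0,0,0,1,0,0,0,0,0,0,1,0,0,0,0,0,0,1]'
python3 - <<'E'
from h import *
for i in range(2):S=vision.camera("scene")
s=arm.observe();print(s["tcp_pos"],s["width"],s["wrist_force"],s["torque"])
cv2.imwrite("pics/s35.png",cv2.resize(S["frame"][200:290,320:420,::-1],None,fx=7,fy=6.5,interpolation=cv2.INTER_CUBIC))
E
```

```text
clock: 55.45
tcp_pos: [475.5, 376.5, 224.0]
eef_rot: [[-0.106, 0.994, 0.001], [0.994, 0.106, 0.0], [0.0, 0.001, -1.0]]
wrist_force: [0.3, 0.9, -0.5]
width: 0.3
[475.58948194 376.68429477 224.21887479] 0.12222833717972299 [0.54982133 0.81848475 0.34106461] [ 0.05968805 -0.00938307  0.03332077]
```

View pics/s35.png

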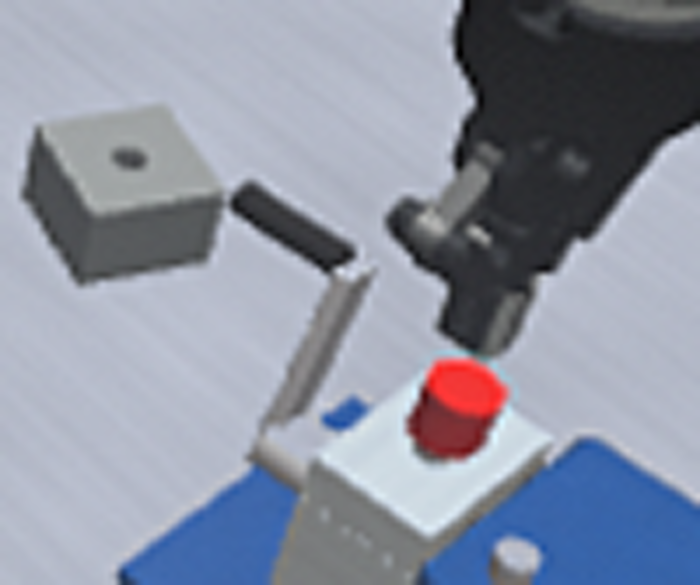

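```bash
python3 -m jog '[0,0,0.02,0,0,0,1,0,0,0.02,0,0,0,1,0,0,0.02,0,0,0,1,0,0,0.01,0,0,0,1,0,0,0,0,0,0,1,0,0,0,0,0,0,1]'
python3 -m jog '[0,0,0.01,0,0,0,1,0,0,0.01,0,0,0,1,0,0,0,0,0,0,1]'
python3 -m jog '[0,0,0.01,0,0,0,1,0,0,0,0,0,0,1]'
python3 -m jog '[0,0,0.007,0,0,0,1,0,0,0,0,0,0,1]'
```

```text
clock: 56.15
tcp_pos: [475.3, 376.9, 202.5]
eef_rot: [[-0.106, 0.994, 0.0], [0.994, 0.106, 0.0], [-0.0, 0.0, -1.0]]
wrist_force: [-0.8, 0.2, -0.8]
width: 0.3
clock: 56.45
tcp_pos: [475.4, 376.9, 196.4]
eef_rot: [[-0.106, 0.994, 0.001], [0.994, 0.106, 0.0], [0.0, 0.001, -1.0]]
wrist_force: [0.8, -0.4, -0.3]
width: 0.0
clock: 56.65
tcp_pos: [475.3, 376.9, 193.4]
eef_rot: [[-0.106, 0.994, 0.0], [0.994, 0.106, -0.0], [-0.0, 0.0, -1.0]]
wrist_force: [-0.2, 0.1, 0.6]
width: -0.2
clock: 56.85
tcp_pos: [475.3, 376.9, 191.3]
eef_rot: [[-0.106, 0.994, 0.0], [0.994, 0.106, -0.0], [-0.0, 0.0, -1.0]]
wrist_force: [0.9, -1.1, 0.8]
width: 0.4
```

```bash
python3 - <<'E'
from h import *
for i in range(1):S=vision.camera("scene")
cv2.imwrite("pics/s36.png",cv2.resize(S["frame"][200:290,320:420,::-1],None,fx=7,fy=6.5,interpolation=cv2.INTER_CUBIC))
E
python3 -m jog '[0,0,0.007,0,0,0,1,0,0,0,0,0,0,1]'
python3 -m jog '[0,0,0.007,0,0,0,1,0,0,0,0,0,0,1]'
python3 -m jog '[0,0,0.007,0,0,0,1,0,0,0,0,0,0,1]'
```

```text
clock: 57.1
tcp_pos: [475.6, 376.9, 190.0]
eef_rot: [[-0.106, 0.994, 0.002], [0.994, 0.106, 0.0], [0.0, 0.002, -1.0]]
wrist_force: [0.1, -1.1, 7.2]
width: 0.3
clock: 57.3
tcp_pos: [475.8, 377.0, 189.9]
eef_rot: [[-0.106, 0.994, 0.003], [0.994, 0.106, 0.0], [0.0, 0.003, -1.0]]
wrist_force: [-4.6, -4.0, 19.1]
width: 0.4
clock: 57.5
tcp_pos: [475.9, 376.9, 189.7]
eef_rot: [[-0.106, 0.994, 0.004], [0.994, 0.106, 0.0], [0.0, 0.004, -1.0]]
wrist_force: [-9.3, -8.1, 32.9]
width: -0.1
```

View pics/s36.png

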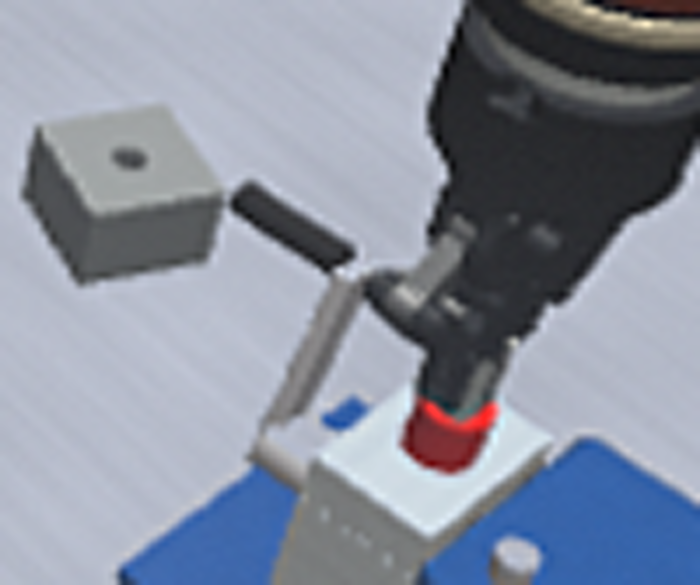

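```bash
python3 -m jog '[0,0,-0.03,0,0,0,1,0,0,-0.05,0,0,0,1,0,0,-0.1,0,0,0,1,0,0,-0.1,0,0,0,1,-0.1,0,-0.1,0,0,0,1,-0.15,0,0,0,0,0,1,-0.15,0,0,0,0,0,1,-0.15,0,0,0,0,0,1,-0.1,0,0,0,0,0,1,0,0,0,0,0,0,1]'
python3 - <<'E'
from h import *
S=vision.camera("scene");T=vision.camera("top")
s=arm.observe();print(s["tcp_pos"],s["wrist_force"])
cv2.imwrite("pics/s37.png",cv2.resize(S["frame"][210:290,340:420,::-1],None,fx=7,fy=7,interpolation=cv2.INTER_CUBIC))
cv2.imwrite("pics/s37b.png",cv2.resize(S["frame"][130:310,150:420,::-1],None,fx=2.9,fy=2.9,interpolation=cv2.INTER_CUBIC))
for z in (91,102,117,128): print(z,(proj(S,[475,376.2,z])-[340,210]+.5)*7)
E
```

```text
clock: 58.5
tcp_pos: [496.4, 180.0, 299.4]
eef_rot: [[-0.103, 0.995, 0.0], [0.995, 0.103, -0.0], [-0.001, 0.0, -1.0]]
wrist_force: [-1.1, 1.0, 0.9]
width: -0.0
[496.07706219 182.6164704  299.43796565] [ 0.10191224 -0.37151854  0.26227515]
91 [293.62745715 410.55245704]
102 [301.18917085 389.88394054]
117 [311.70759445 361.13381584]
128 [319.57727563 339.62352838]
```

View pics/s37.png

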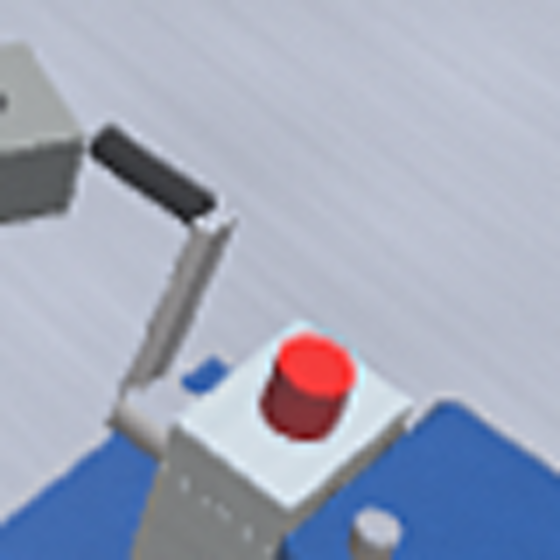

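View pics/s37b.png

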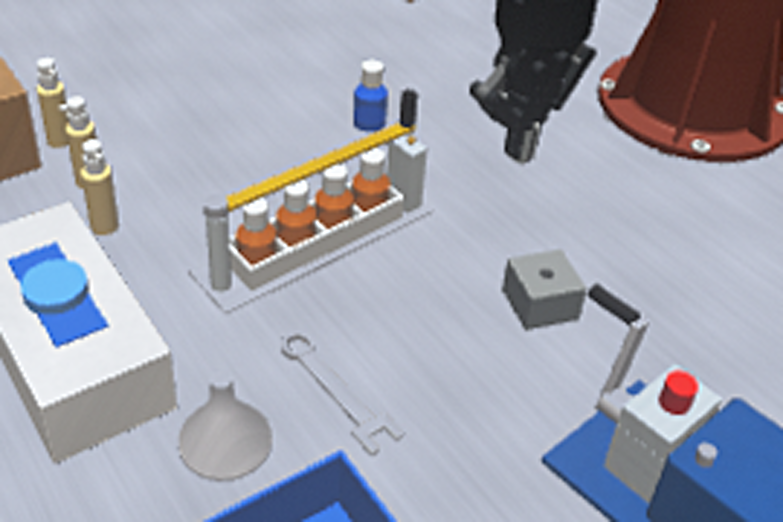

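```bash
python3 - <<'E'
from h import *
T=vision.camera("top")
cv2.imwrite("pics/t38.png",cv2.resize(T["frame"][150:270,70:290,::-1],None,fx=3.5,fy=4,interpolation=cv2.INTER_CUBIC))
print(ticket.close_job())
E
```

```text
the job is handed in; nothing more can be done
None
```

View pics/t38.png

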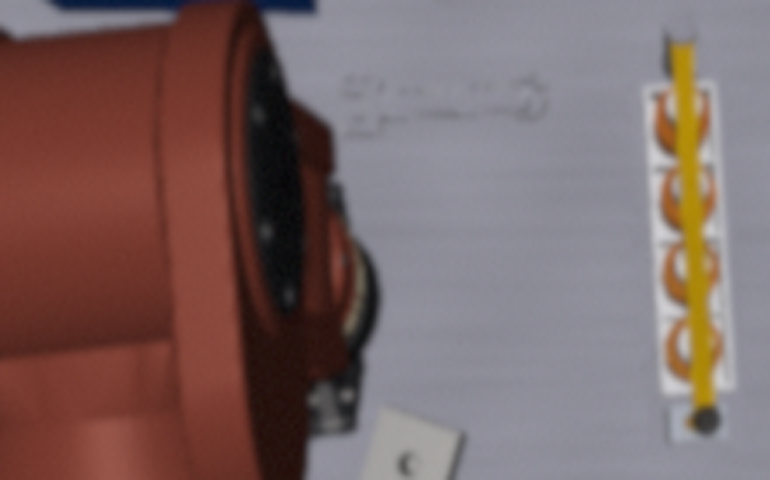

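The job is done and handed in at about 58.6 s on the robot's clock, with no verdict reported. I swung the keeper open, stood all four amber bottles in the nest and snapped the keeper shut. I then set the pin in the bore and turned the crank until the pin dropped, about 0.2 to 0.25 rad past upright. Last, I pressed the pin home and moved the arm clear.

**Bottles:** all four stand in their pockets. The top camera put each cap within about 2.5 mm of its pocket centre before the keeper was shut. The blue look-alike was left alone.

**Keeper:** it measured about 0.005 rad and hit its stop at 15 N. It still looked shut in the last picture.

**Pin:** the press stopped hard at 33 N with the fingertips at the home height, and the camera shows the head down on the housing.
- I did not see the 5 to 15 N detent push in the force readings. The press passed that point between readings.
- I did not measure the head's remaining gap to the housing to better than about 2 mm.

**Bystanders:** I saw no change in the spray bottles, wrench or funnel in the last scene picture.

**Disagreement:** the scene camera reads about 3 to 5 mm off in the plane. The top camera was about 2 mm off near the coupling. I corrected both from contact and close-up views.

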